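# Gauge a resin sample block and rock it out of its sprung holder

## Robot

A 6-joint arm with a two-finger parallel gripper is mounted at the origin on a cart in front of the work surface, level with it; the furniture and walls round the work are solid. World frame = base frame: x ahead of the robot, y to its left, z up, the work surface at z = 0. Lengths are in m, angles in rad, forces in N, time in s.
With the tool pointing down it reaches from about 0.35 to 0.975 m from the base axis. Payload 7.1 kg.
Tool frame: the origin (TCP) lies at the very end of the fingers, on their centre line; the grasp point (between the pads) lies 19 mm behind it; x points along the fingers, z is the direction in which the jaws open and shut, and the axes are right-handed (so a half turn about x gives the same grasp; the last joint's range is limited). The gripper opens to 88 mm and grips with 3 to 60 N. Pads are 20 mm wide; open, the fingers measure 115 mm over their backs; the gripper's body (75 mm by 178 mm) begins 61 mm behind the grasp point.
Start: joints at [-1.225, 0.423, 1.63, -0, 1.089, -0.019], TCP at [0.223, -0.584, 0.223] pointing down, gripper open.
Joint ranges: [-3, 3], [-0.9, 2.11], [0.09, 2.58], [-1.31, 4.45], [0.11, 2.69], [-2.54, 2.54]. Speed limits (rad/s): [2.39, 2.39, 3.01, 3.14, 3.14, 3.14].

## Interface

Orientations are given as a 3x3 rotation matrix whose columns are the frame's x, y, z axes.
In Python, from cell import observe, cams, order gives the robot as it stands.
- The arm moves only by the shell command python3 -m crank 'ROWS' [OPENING]. ROWS is JSON, one flat list of numbers, 6 for each row, row after row: the shift along the tool's x, y, z scaled (see below), then the turn, a rotation vector about the tool's x, y, z scaled (see below). A call has 1 to 5 rows; each row is the pose to reach, as a shift and turn from the pose commanded when the call began, along the tool's axes at that moment, turning the shorter way round; what a row does not reach only later rows make up. The controller multiplies each number of a shift by 100 cm and each number of a turn by 360 degrees. A row lasts 1/8 s, in which the tool goes at most 62.5 mm and 10.7 degrees, less where a joint would pass 70% of its speed; a pose out of reach is approached as far as the arm can. A call with a number of a shift or a turn outside -1 to 1 is refused whole. A call with a gripper value outside its range is refused whole. OPENING is the finger opening in mm, from 0 to 87.8, set as the call begins (- or left out, the last holds). The fingers move at their own pace and stop on an object; the grip force is fixed at half the most. Time passes only in rows, so rows that repeat a pose let the fingers close. It gives the time, the measured TCP pose, the force and the opening at its end, in the units of the state.
- observe(): the state, without advancing time (a new reading comes with each control period).
- cams.grab_frame(name): name is "side" or "top" or "wrist"; returns a dict with "color" (384x512x3 uint8, red, green, blue), "vfov" (degrees; the focal length in pixels is half the picture's height over the tangent of half this angle, whatever the lens; pixels are square), "cx", "cy" (the principal point, pixels), "k1" (the pictures are not rectified: a ray, as slopes to the right and down, at radius r is drawn at 1 + k1 r^2 times it, then the intrinsics apply), "position" and "rotation" of the camera in the world. Camera axes: x right, y down, z forward; pixel columns grow to the right and rows downward; lengths in m; the calibration is good to about 2 mm. A picture is of the moment at which its call begins. There is no depth.
- order.sign_off(): hands the job in, once; it reports no verdict.
The state is a dict: "clock": time; "qpos": joint angles; "joint_velocities": joint speeds; "joint_torque": joint torques, N m; "eef_pos": TCP position; "orientation": TCP orientation; "ft_force": force on the tool from outside, world axes, zero at the start; "torque": the same for the moment, N m; "width": finger opening in m.
Only numpy, scipy, OpenCV 4.12 (cv2) and the standard library are available. Lean on these libraries where they do the work, as an engineer would, in place of code of your own. Each camera call takes 0.05 s, during which the arm holds its last target.

## Task

First set the bridge gauge across the loose steel holder, both feet flat on its top face, so that the plunger reads the height of the resin block clamped between the holder's sprung jaws; then stand the gauge back upright on the desk, clear of the holder. Next grip the block and rock it towards one jaw and then the other, easing it up a little with each swing until it frees: a straight pull would carry the holder up with it, and the holder must stay flat on the desk where it is. Finish while still holding the block upright and still, just clear above the holder, with everything standing around left undisturbed.

Things in the scene. Friction and masses are not known exactly. Their poses are not given: they have to be found in the camera images.
- block: Cream resin block, 24 x 22 x 46 mm (x, y, z), 0.02 to 0.04 kg, a thin layered sample in its top. Origin: centre of its underside, z up. It starts upright in the holder's channel, aligned with the holder, underside 17 to 20 mm below the holder's top face and off the channel floor, held by the jaws alone. Its y faces (22 mm apart) touch the jaws; fingers closing along y grip it best for rocking.
- block_top (a point): Centre of the block's top face, 46 mm above its underside; at the start 26 to 29 mm above the holder's top face.
- holder: Loose steel holder, 84 mm (x) by 132 mm (y, plus a 7 mm round spring cap at either end), 30 mm high, 1.3 kg. Origin: centre of its underside. A channel 26 mm wide, 24 mm deep, 90 mm long runs along y between two flat rails (x = 13 to 42 mm either side). Its two brass jaws slide along y in the channel. A straight pull on the block needs 17 to 22 N and lifts the holder (13 N).
- holder_face (a point): Centre of the holder's top face (the tops of the two rails), 30 mm above its underside; the gauge's feet stand on the rails on either side of it.
- holder_nose (a point): Point in the block's middle on the level of the jaws' rounded nose bars (radius 5 mm, along x), 9 mm below the top face. They touch the block at y = +11 and -11 mm. Leaning it about one nose (turn about holder x, up to 12 degrees fits either way) by angle a raises its centre 11 mm x a (rad): lift it no faster. It is free when its underside is 4 mm above this point.
- jaw_l (a joint): Brass jaw on the holder's +y side: m pushed back along +y, 0 with the block upright between the jaws, -0.002 when the block is out. It presses the block with about 16 N, friction about 0.5 to 0.7.
- jaw_r (a joint): Brass jaw on the holder's -y side: m pushed back along -y, otherwise the same as the other jaw.
- gauge: Bridge gauge, 0.28 kg, 103 mm high, standing loose on two feet. Origin: centre of the plane under its feet, z up. Steel bridge 76 mm long (x), 22 mm deep (y); feet from x = 22 to 38 mm either side, the gap between them 44 mm wide, 38 mm high. To read the block: gauge x along holder x (either way round), centred over the block within 4 mm, feet on the rails.
- gauge_dial (a point): Centre of the gauge's round dial case, 80 mm above its feet: 46 mm diameter, 18 mm thick (faces at gauge y = +9 and -9 mm, white dial on the -y face). Grip it across these faces.
- plunger (a joint): Gauge reading: m that its sprung plunger (12 mm wide foot on the gauge's centre line, 1 to 1.5 N) is pushed up; 0 when free, its tip then 1 mm above the plane of the feet; at most 0.032. With the feet on the holder it reads the block's height above the holder's top face less 1 mm (0.025 to 0.028).
- loupe: Bystander: black loupe, 37 mm diameter, 29 mm high; origin at the centre of its underside.
- large_weight: Bystander: brass weight, 22 mm diameter, 26 mm high; origin at the centre of its underside.
- small_weight: Bystander: brass weight, 18 mm diameter, 21 mm high; origin at the centre of its underside.
- jar: Bystander: small glass pigment jar, 36 mm diameter, 48 mm high; origin at the centre of its underside.
- dish: Bystander: covered glass petri dish, 66 mm diameter (cover 74 mm), 15 mm high; origin at the centre of its underside.
Not all that is in view belongs to the job. What is shaped like the block but turquoise is not meant.

How it is judged:
On the way, in this order (a step that is already met when the one before it is completed fails the run):
1. the gauge stands upright with its feet on the holder's top face and its plunger pushed up by the block (contact force between gauge and holder above 0.3 N and contact force between gauge and block above 0.3 N and value of joint plunger above 0.022 m and angle between gauge's own z axis and vertical below 0.05 rad), for 0.3 s.
2. the block, still deep in the jaws, is leaned at least 2.5 degrees (angle between block's own z axis and vertical above 0.044 rad and z of block in the frame of holder below 0.019 m), for 0.05 s.
At the end, for the whole second after the job is handed in: The fingers hold the block still, within 11 degrees of upright, underside 4 to 45 mm above the holder's top face, within 40 mm of its centre, touching nothing else; holder flat, moved under 30 mm; gauge upright on the desk, off the holder; bystanders moved under 30 mm (z of block in the frame of holder between 0.034 and 0.075 m and horizontal distance between block and holder below 0.04 m and angle between block's own z axis and vertical below 0.2 rad and linear speed of block below 0.03 m/s and contact force between the fingers and block above 2 N and contact force between block and holder below 0.05 N and contact force between block and gauge below 0.05 N and height (world z) of each of holder, gauge below 0.004 m and angle between holder's own z axis and vertical below 0.04 rad and distance of each of holder, loupe, large_weight, small_weight, jar, dish from where it was at the start of the episode below 0.03 m and linear speed of each of holder, gauge below 0.02 m/s and height (world z) of gauge above -0.004 m and angle between gauge's own z axis and vertical below 0.05 rad and contact force between gauge and holder below 0.01 N); the arm keeps its last pose, push and grip.
It fails at once if the holder is lifted off the desk by more than 4 mm or tipped by more than 3.5 degrees (height (world z) of holder above 0.004 m or angle between holder's own z axis and vertical above 0.06 rad).
It fails at once if a bystander (loupe, weight, jar, dish) is knocked over or shoved by more than 30 mm (distance of any of loupe, large_weight, small_weight, jar, dish from where it was at the start of the episode above 0.03 m or angle between any of loupe, large_weight, small_weight, jar, dish's own z axis and vertical above 0.5 rad).
It also fails if it takes over 58 s, if anything falls off the work surface, if the arm or the gripper's body presses on something with over 40 N, if the wrist force passes 120 N, or if a joint passes its speed limit or range.

## Working session

There is one attempt and no reset: what is moved stays moved. The work goes in short steps, Python scripts to look and compute and a shell command to move; the robot and the scene stay as the last step left them, time stands still between calls to the robot, and variables do not carry over. Pictures are saved under pics/ and viewed, and the job is handed in when it is done.

```bash
ls; mkdir -p pics
python3 - <<'E'
from cell import observe,cams
import cv2
s=observe()
for k,v in s.items(): print(k,v)
for n in ("side","top","wrist"):
    f=cams.grab_frame(n)
    print(n,f["vfov"],f["cx"],f["cy"],f["k1"],f["position"],f["rotation"])
    cv2.imwrite(f"pics/{n}0.png",f["color"][:,:,::-1])
E
```

```text
pics
clock 0.0
qpos [-1.22501126e+00  4.23809860e-01  1.63069374e+00 -6.69589764e-06
  1.08859405e+00 -1.90387392e-02]
joint_velocities [ 0.00063084 -0.00057164 -0.00029671  0.00029254  0.00078131 -0.0004473 ]
joint_torque [ 9.53077069e-04 -5.44625008e+01 -2.73662746e+01  6.44766726e-02
  2.28003028e-02 -1.43702873e-04]
eef_pos [ 0.22280122 -0.58334241  0.22191957]
orientation [[-5.15675528e-04  9.34185536e-01  3.56787219e-01]
 [ 1.41389817e-03  3.56787590e-01 -9.34184466e-01]
 [-9.99998867e-01  2.27247272e-05 -1.50482985e-03]]
ft_force [0.01695058 0.75562287 0.48654788]
torque [0.02553939 0.05688393 0.00982405]
width 0.08758905847487676
side 48.90781602603959 256.42043120043337 189.45502565748052 0.05466795200925259 [ 0.4807747  -0.82761737  0.71716734] [[ 0.99915233 -0.01869914  0.03667369]
 [-0.03994878 -0.65545313  0.75417855]
 [ 0.0099354  -0.75500433 -0.65564453]]
top 45.27644197682015 255.5554045752363 194.7871188315467 -0.08252606078664766 [ 0.44242317 -0.11492198  1.09376559] [[ 0.00637562 -0.99621545  0.08668403]
 [-0.99997874 -0.00623312  0.00191442]
 [-0.00136687 -0.0866944  -0.99623402]]
wrist 63.81117545606537 258.52307223223204 194.9369556074709 -0.08367856737973715 [ 0.28582101 -0.5596634   0.38400114] [[ 0.35775722 -0.90414174 -0.23353262]
 [-0.93381278 -0.34688631 -0.08754183]
 [-0.00185904  0.24939447 -0.9684002 ]]
```

View pics/side0.png

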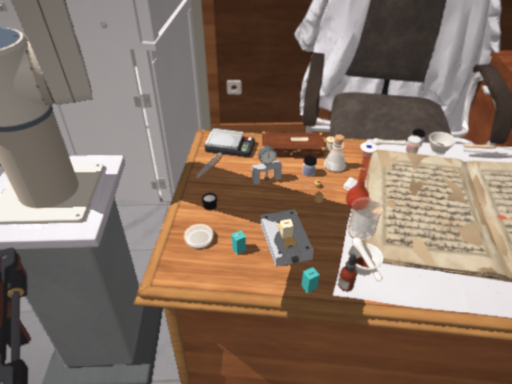

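View pics/top0.png

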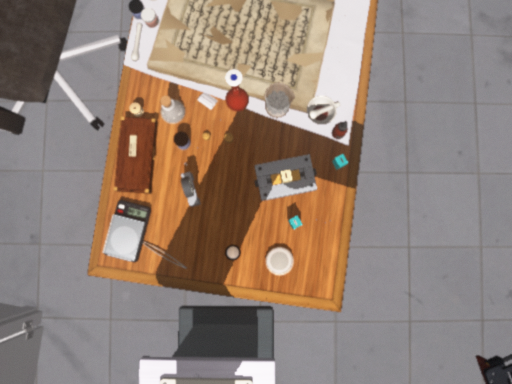

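View pics/wrist0.png

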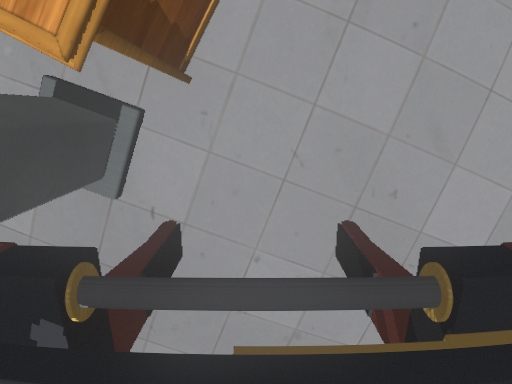

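The side view shows the gauge at about (267,165), the holder at (286,237) with the cream block at (286,228), and turquoise decoys at (239,243) and (311,280). In the top view the holder is at (287,177) and the gauge at (188,188). The turquoise decoys are at (295,222) and (341,160), the loupe at (233,253), the dish at (279,261), the jar at (181,140) and the weights at (206,135) and (228,138).

Candidates for the block are cream (287,176) and the turquoise pieces at (295,222) and (341,160) in the top view. I choose the cream one in the holder. I'll check it with close crops.

```bash
cat > h.py <<'E'
import numpy as np, cv2
from cell import observe,cams
from scipy.spatial.transform import Rotation as R
def K(f):
    fl=f["color"].shape[0]/2/np.tan(np.radians(f["vfov"])/2); return fl,f["cx"],f["cy"],f["k1"]
def ray(f,u,v):
    fl,cx,cy,k=K(f); d=np.array([(u-cx)/fl,(v-cy)/fl]); p=d.copy()
    for _ in range(30): p=d/(1+k*(p@p))
    r=np.array(f["rotation"])@np.array([p[0],p[1],1]); return np.array(f["position"]),r/np.linalg.norm(r)
def at(f,u,v,z):
    o,r=ray(f,u,v); return o+r*(z-o[2])/r[2]
def proj(f,P):
    fl,cx,cy,k=K(f); P=np.atleast_2d(P); c=(P-np.array(f["position"]))@np.array(f["rotation"])
    s=c[:,:2]/c[:,2:]; s=s*(1+k*(s**2).sum(1,keepdims=True)); return s*fl+[cx,cy]
def tri(fa,a,fb,b):
    o1,r1=ray(fa,*a);o2,r2=ray(fb,*b)
    t=np.linalg.lstsq(np.c_[r1,-r2],o2-o1,rcond=None)[0]
    p,q=o1+r1*t[0],o2+r2*t[1]; return (p+q)/2,np.linalg.norm(p-q)
def crop(f,x0,y0,w,h,s,name,lines=()):
    im=np.ascontiguousarray(cv2.resize(f["color"][y0:y0+h,x0:x0+w,::-1],None,fx=s,fy=s,interpolation=cv2.INTER_CUBIC))
    for L in lines:
        q=((proj(f,L)-[x0,y0]+.5)*s).round().astype(int); cv2.polylines(im,[q.reshape(-1,1,2)],False,(0,0,255),1)
    cv2.imwrite("pics/"+name,im)
E
python3 - <<'E'
from h import *
f=cams.grab_frame("top"); crop(f,240,140,110,80,7,"t1.png"); crop(f,150,150,80,60,9,"t2.png")
f=cams.grab_frame("side"); crop(f,250,200,80,75,8,"s1.png"); crop(f,235,135,70,60,9,"s2.png")
E
```

```text
(no output)
```

View pics/t1.png

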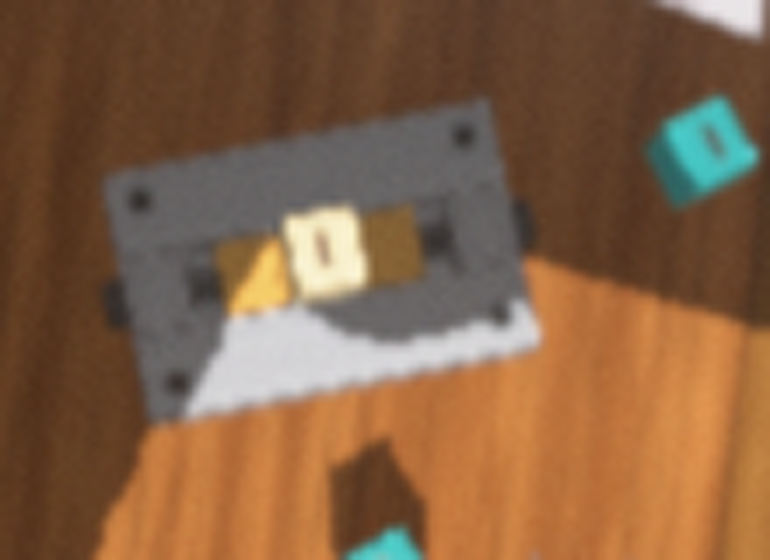

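View pics/t2.png

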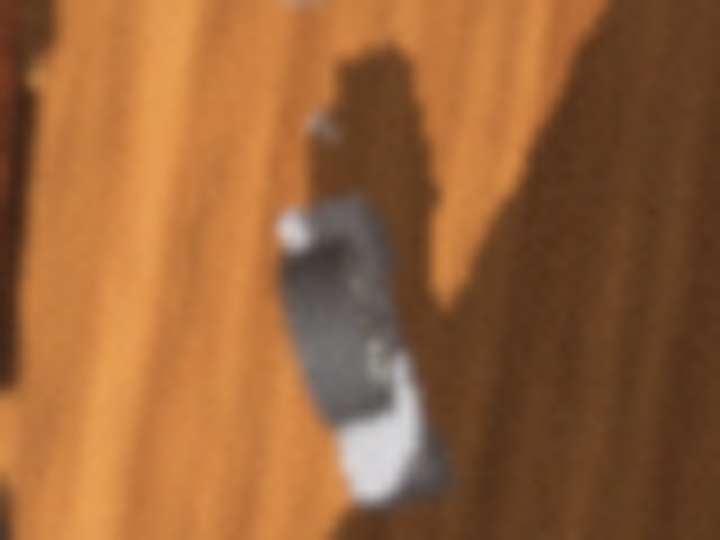

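View pics/s1.png

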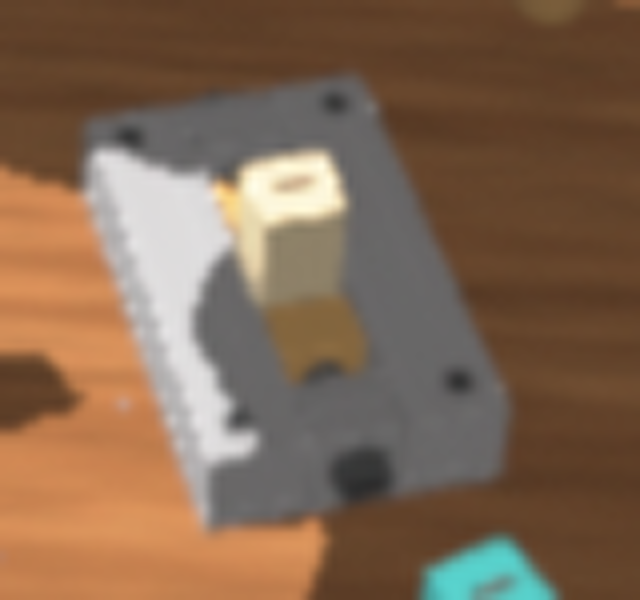

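View pics/s2.png

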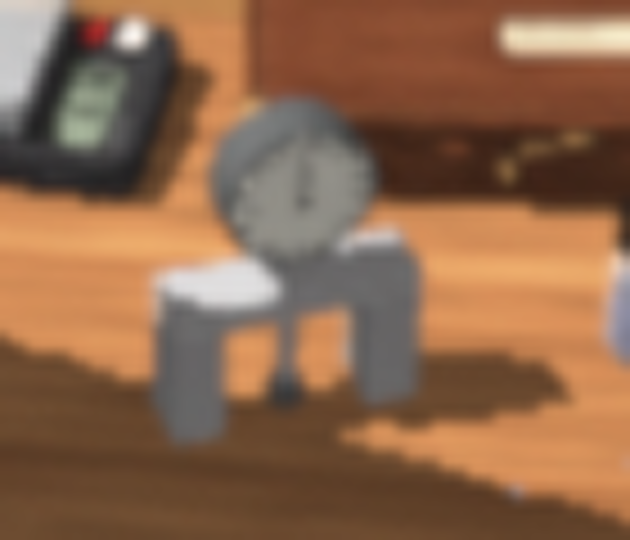

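```bash
cat > fit1.py <<'E'
from h import *
from scipy.optimize import least_squares
T=cams.grab_frame("top");S=cams.grab_frame("side")
def un(p,s,x0,y0): return [( p[0]+.5)/s-.5+x0,(p[1]+.5)/s-.5+y0]
def Rz(a): return np.array([[np.cos(a),-np.sin(a),0],[np.sin(a),np.cos(a),0],[0,0,1]])
def fit(obs,x0):
    def res(p):
        return np.concatenate([(proj(f,Rz(p[2])@np.array(P)/1000+[p[0],p[1],0])[0]-q) for f,P,q in obs])
    r=least_squares(res,x0,loss="soft_l1"); print(r.x,np.degrees(r.x[2]),"rms px",np.sqrt((r.fun**2).mean())); print(np.round(r.fun.reshape(-1,2),1).tolist()); return r.x
# holder: side image: x right
t1=lambda p:un(p,7,240,140); s1=lambda p:un(p,8,250,200); s2=lambda p:un(p,9,235,135); t2=lambda p:un(p,9,150,150)
c=at(T,287,176,.03); print("init",c)
# top image: up=+x world, right=-y world
ob=[(T,[42,66,30],t1((105,180))),(T,[42,-66,30],t1((490,98))),(T,[-42,-66,30],t1((542,345))),(T,[-42,66,30],t1((152,422))),
(S,[42,66,30],s1((358,72))),(S,[42,-66,30],s1((510,405))),(S,[-42,-66,30],s1((205,490))),(S,[-42,66,30],s1((85,125)))]
H=fit(ob,[c[0],c[1],0.2])
for n,pp in (("T",[o for o in ob if o[0] is T]),("S",[o for o in ob if o[0] is S])): fit(pp,H)
b=[]
t=tri(T,t1((325,248)),S,s1((292,183))); print("blocktop",t)
og=[(S,[-38,-11,0],s2((172,442))),(S,[-22,-11,0],s2((225,433))),(S,[22,-11,0],s2((368,405))),(S,[38,-11,0],s2((417,392))),(S,[0,-9,80],s2((303,185)))]
g0=at(S,267,180,0); G=fit(og,[g0[0],g0[1],.1]); 
np.save("H.npy",H);np.save("G.npy",G)
def box(p,x0,x1,y0,y1,z0,z1):
    q=[[x0,y0,z0],[x1,y0,z0],[x1,y1,z0],[x0,y1,z0],[x0,y0,z0],[x0,y0,z1],[x1,y0,z1],[x1,y1,z1],[x0,y1,z1],[x0,y0,z1]]
    return (Rz(p[2])@(np.array(q)/1000).T).T+[p[0],p[1],0]
a=np.linspace(0,2*np.pi,40)
def circ(p,y): return (Rz(p[2])@np.c_[23*np.cos(a),0*a+y,80+23*np.sin(a)].T/1000).T+[p[0],p[1],0]
gl=[box(G,-38,-22,-11,11,0,38),box(G,22,38,-11,11,0,38),circ(G,-9),circ(G,9)]
hl=[box(H,-42,42,-66,66,0,30),box(H,-12,12,-11,11,30,57.5)]
crop(T,240,140,110,80,7,"t1f.png",hl); crop(S,250,200,80,75,8,"s1f.png",hl)
crop(T,150,150,80,60,9,"t2f.png",gl); crop(S,235,135,70,60,9,"s2f.png",gl)
import numpy as np
ims=[cv2.resize(cv2.imread("pics/"+n),(390,290)) for n in("t1f.png","s1f.png","t2f.png","s2f.png")]
cv2.imwrite("pics/f1.png",np.vstack([np.hstack(ims[:2]),np.hstack(ims[2:])]))
E
python3 fit1.py
```

```text
init [ 0.57935361 -0.18581852  0.03      ]
[ 0.57770678 -0.18299942  0.2066387 ] 11.839525139236741 rms px 0.7993252698662213
[[-0.1, -0.5], [0.1, 0.1], [0.2, -0.2], [0.3, 0.1], [-0.2, 0.4], [0.0, 0.5], [0.2, -3.0], [-0.6, -0.4]]
[ 0.57743492 -0.18267974  0.20665185] 11.84027866360488 rms px 0.22360574590668966
[[-0.3, -0.4], [-0.0, 0.2], [0.1, -0.1], [0.2, 0.2]]
[ 0.57787479 -0.18388948  0.20658139] 11.836241958690364 rms px 1.0199810038223605
[[-0.1, 0.6], [0.2, 0.8], [0.3, -2.6], [-0.5, -0.1]]
blocktop (array([ 0.57794115, -0.18164658,  0.05856748]), np.float64(7.809485128749805e-06))
[0.5487221  0.04203586 0.27091523] 15.52229920283519 rms px 0.3392106913037599
[[0.2, -0.1], [0.1, -0.3], [-0.1, -0.3], [0.0, 0.0], [-0.1, 0.9]]
```

View pics/f1.png

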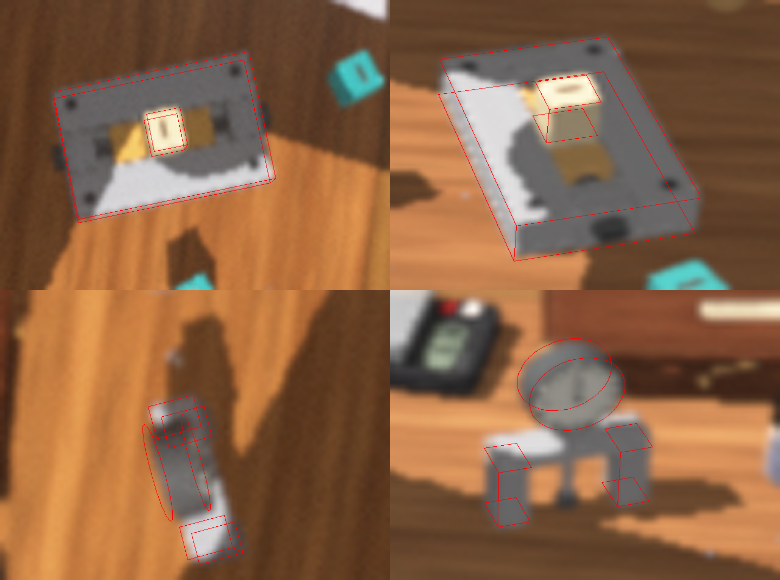

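The fits hold: the holder is at (0.577,-0.183) with yaw 11.8°, the block top measures z=0.0586 (expected 0.056–0.059), and the gauge is at (0.549,0.042) with yaw 15.5°. The cream block is confirmed. Next I'll work out the first move.

```bash
cat >> h.py <<'E'
def down(zdeg,tilt=None):
    a=np.radians(zdeg); z=np.array([np.cos(a),np.sin(a),0]); x=np.array([0,0,-1.]); return np.c_[x,np.cross(z,x),z]
def rel(pos,Rt,s=None):
    s=s or observe(); R0=np.array(s["orientation"]); p0=np.array(s["eef_pos"])
    sh=R0.T@(np.array(pos)-p0); tu=R.from_matrix(R0.T@Rt).as_rotvec()/(2*np.pi)
    print("shift",np.round(sh,4).tolist(),"turn",np.round(tu,4).tolist(),"dist",np.linalg.norm(sh)); return sh,tu
E
python3 - <<'E'
from h import *
G=np.load("G.npy"); rel([G[0],G[1],.20],down(np.degrees(G[2])-90))
E
```

```text
shift [0.0226, 0.5276, -0.4684] turn [0.0149, -0.0001, 0.0] dist 0.7058541327159695
```

```bash
python3 -m crank '[0.02,0.5276,-0.4684,0.0149,0,0,0.02,0.5276,-0.4684,0.0149,0,0,0.02,0.5276,-0.4684,0.0149,0,0,0.02,0.5276,-0.4684,0.0149,0,0,0.02,0.5276,-0.4684,0.0149,0,0]' 46
python3 - <<'E'
from h import *
G=np.load("G.npy"); rel([G[0],G[1],.20],down(np.degrees(G[2])-90))
E
```

```text
clock: 0.98
eef_pos: [0.3679, -0.3051, 0.214]
orientation: [[0.001, 0.964, 0.267], [-0.0, 0.267, -0.964], [-1.0, 0.001, 0.001]]
ft_force: [1.0, -0.5, 0.7]
width: 0.0462
shift [0.014, 0.267, -0.2862] turn [-0.0, 0.0001, -0.0001] dist 0.39165968009505375
```

```bash
python3 -m crank '[0.013,0.267,-0.2862,0,0,0,0.013,0.267,-0.2862,0,0,0,0.013,0.267,-0.2862,0,0,0,0.013,0.267,-0.2862,0,0,0,0.013,0.267,-0.2862,0,0,0]'
python3 - <<'E'
from h import *
G=np.load("G.npy"); rel([G[0],G[1],.20],down(np.degrees(G[2])-90))
E
```

```text
clock: 1.6
eef_pos: [0.5122, -0.0277, 0.2037]
orientation: [[0.001, 0.963, 0.268], [-0.0, 0.268, -0.963], [-1.0, 0.001, 0.0]]
ft_force: [0.9, -0.3, -0.8]
width: 0.0456
shift [0.0037, 0.0539, -0.0574] turn [0.0001, 0.0001, -0.0001] dist 0.0787985794832157
```

```bash
python3 -m crank '[0.003,0.054,-0.0574,0,0,0,0.003,0.054,-0.0574,0,0,0,0.003,0.054,-0.0574,0,0,0,0.003,0.054,-0.0574,0,0,0]'
python3 - <<'E'
from h import *
G=np.load("G.npy"); rel([G[0],G[1],.20],down(np.degrees(G[2])-90))
f=cams.grab_frame("wrist")
def Rz(a): return np.array([[np.cos(a),-np.sin(a),0],[np.sin(a),np.cos(a),0],[0,0,1]])
a=np.linspace(0,2*np.pi,40)
L=[(Rz(G[2])@np.c_[23*np.cos(a),0*a+y,80+23*np.sin(a)].T/1000).T+[G[0],G[1],0] for y in(-9,9)]
L+=[(Rz(G[2])@np.array([[sx*38,-11,0],[sx*22,-11,0],[sx*22,11,0],[sx*38,11,0],[sx*38,-11,0]]).T/1000).T+[G[0],G[1],0] for sx in(-1,1)]
crop(f,0,0,512,384,1.5,"w1.png",L)
E
```

```text
clock: 2.1
eef_pos: [0.5471, 0.0388, 0.2003]
orientation: [[-0.001, 0.964, 0.267], [-0.0, 0.267, -0.964], [-1.0, -0.001, 0.0]]
ft_force: [-1.1, 0.1, -0.2]
width: 0.0462
shift [0.0003, 0.0024, -0.0027] turn [-0.0001, 0.0, 0.0002] dist 0.003624046990516035
```

View pics/w1.png

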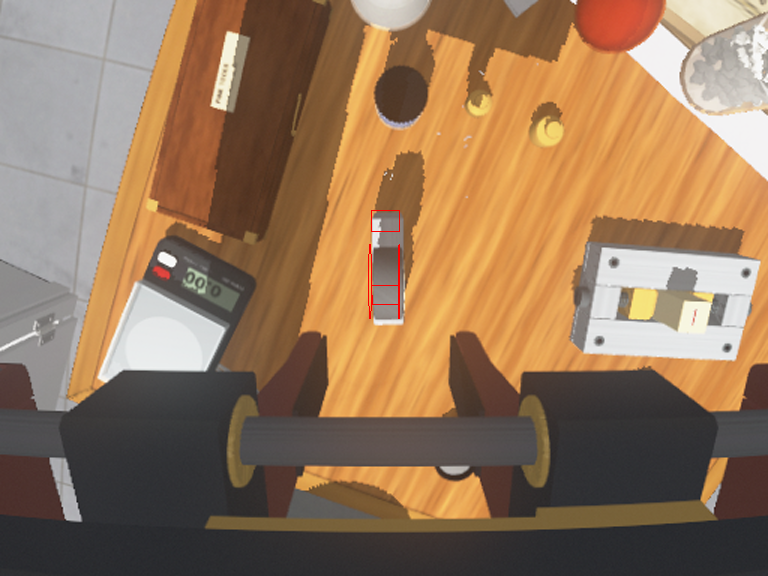

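The wrist view shows the gauge dial at about (387,285), matching the overlay to about 1 mm. The yaw is right and it sits between the open fingers. I'll descend.

```bash
python3 -m crank '[0.05,0.0024,-0.0024,0,0,0,0.1,0.0024,-0.0024,0,0,0,0.138,0.0024,-0.0024,0,0,0,0.138,0.0024,-0.0024,0,0,0,0.138,0.0024,-0.0024,0,0,0]'
python3 - <<'E'
from h import *
G=np.load("G.npy"); rel([G[0],G[1],.062],down(np.degrees(G[2])-90))
f=cams.grab_frame("wrist"); crop(f,0,0,512,384,1.2,"w2.png")
f=cams.grab_frame("side"); crop(f,220,100,100,100,6,"s3.png")
E
```

```text
clock: 2.78
eef_pos: [0.5504, 0.0423, 0.0638]
orientation: [[0.001, 0.964, 0.267], [0.0, 0.267, -0.964], [-1.0, 0.001, 0.0]]
ft_force: [-0.1, -0.5, 0.6]
width: 0.046
shift [0.0018, -0.0017, -0.0002] turn [-0.0002, 0.0001, -0.0002] dist 0.0024388615512342293
```

View pics/w2.png

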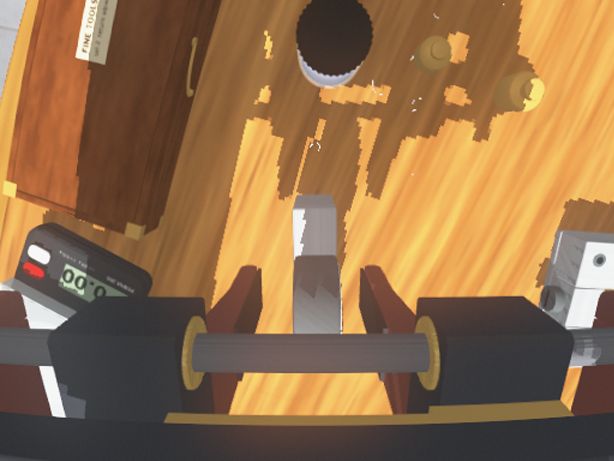

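View pics/s3.png

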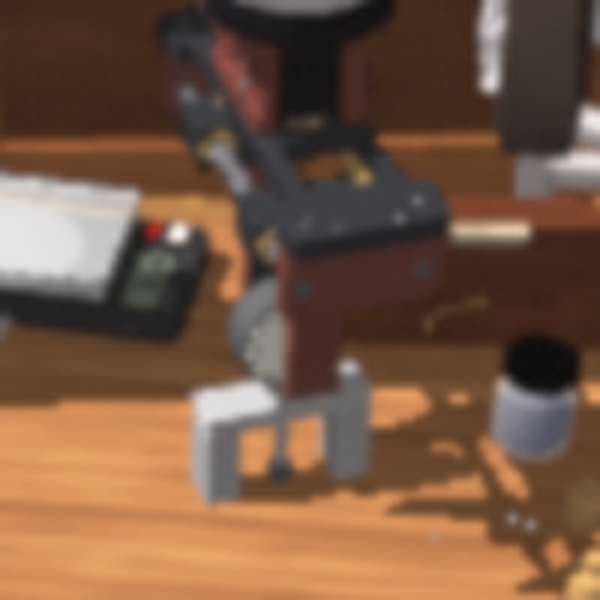

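The wrist view shows the dial (318,290) midway between the fingers (230 and 400). The side view shows the finger in front of the dial, with the bridge clear below the tip. I'll close.

```bash
python3 -m crank '[0.001,-0.0015,0,0,0,0,0.001,-0.0015,0,0,0,0,0.001,-0.0015,0,0,0,0,0.001,-0.0015,0,0,0,0,0.001,-0.0015,0,0,0,0]' 0;python3 -m crank '[0,0,0,0,0,0,0,0,0,0,0,0,-0.03,0,0,0,0,0,-0.06,0,0,0,0,0,-0.06,0,0,0,0,0]'
```

```text
clock: 3.5
eef_pos: [0.5484, 0.0427, 0.0618]
orientation: [[0.0, 0.963, 0.268], [0.0, 0.268, -0.963], [-1.0, 0.0, 0.0]]
ft_force: [-0.5, 0.4, 6.1]
width: 0.018
clock: 4.12
eef_pos: [0.5494, 0.0428, 0.1227]
orientation: [[0.004, 0.963, 0.268], [0.0, 0.268, -0.963], [-1.0, 0.003, 0.001]]
ft_force: [-0.5, 0.5, -3.2]
width: 0.0183
```

Run:
```python
from h import *
rel([.5777,-.1823,.15],down(11.84-90))
f=cams.grab_frame("side"); crop(f,220,80,100,100,7,"s4.png")
```

```text
shift [-0.0272, -0.033, 0.2244] turn [0.0103, 0.0001, -0.0006] dist 0.22846261134110787
```

View pics/s4.png

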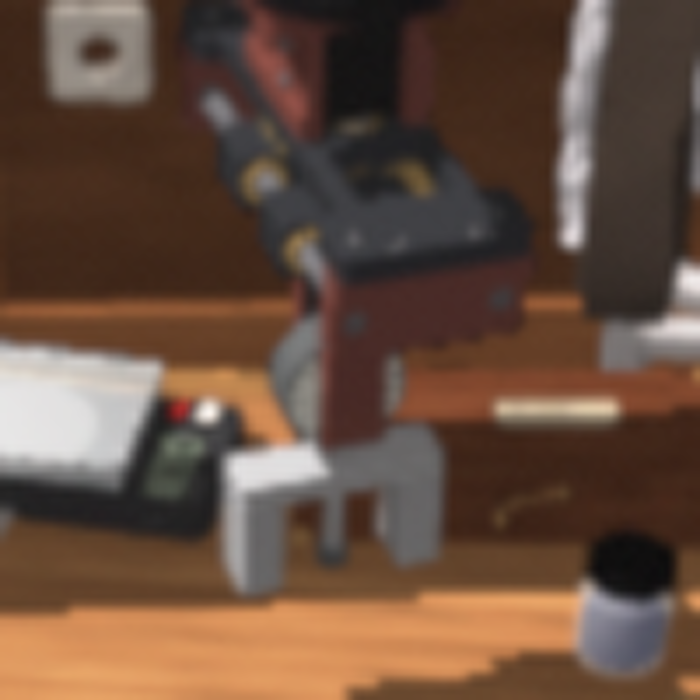

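The side view shows the gauge held, with its feet level and clear of the desk, the left foot at (255,590) and the right at (412,560). I'll carry it over the holder.

```bash
python3 -m crank '[-0.0272,-0.005,0.04,0.003,0,0,-0.0272,-0.015,0.1,0.006,0,0,-0.0272,-0.024,0.16,0.0103,0,0,-0.0272,-0.033,0.2244,0.0103,0,-0.0004,-0.0272,-0.033,0.2244,0.0103,0,-0.0004]'; python3 -m crank '[0,0,0,0,0,0,0,0,0,0,0,0]'
python3 - <<'E'
from h import *
rel([.5777,-.1823,.15],down(11.84-90))
f=cams.grab_frame("side"); crop(f,240,150,100,120,6,"s5.png")
E
```

```text
clock: 4.8
eef_pos: [0.576, -0.1861, 0.1465]
orientation: [[-0.004, 0.98, 0.2], [-0.001, 0.2, -0.98], [-1.0, -0.004, -0.0]]
ft_force: [-0.1, 0.0, -3.4]
width: 0.0179
clock: 5.05
eef_pos: [0.5758, -0.1809, 0.1476]
orientation: [[-0.004, 0.978, 0.206], [0.0, 0.206, -0.978], [-1.0, -0.004, -0.001]]
ft_force: [-0.1, -0.5, -3.5]
width: 0.0181
shift [-0.0024, 0.0016, 0.0018] turn [0.0002, -0.0002, 0.0007] dist 0.0033569994852212775
```

View pics/s5.png

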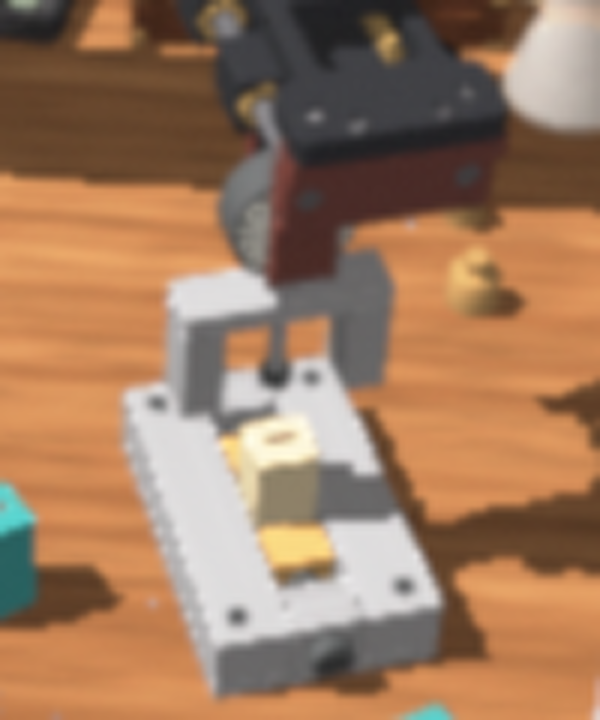

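```bash
cat > fit2.py <<'E'
from h import *
from scipy.optimize import least_squares
f=cams.grab_frame("side"); s=observe(); tcp=np.array(s["eef_pos"])
un=lambda p:[(p[0]+.5)/6-.5+240,(p[1]+.5)/6-.5+150]
ob=[([-38,-11,0],(182,414)),([-22,-11,0],(220,409)),([22,-11,0],(336,388)),([38,-11,0],(384,382)),([-22,-11,38],(225,323))]
def W(p,P): return R.from_euler("ZYX",[p[3],p[4],0]).apply(np.array(P)/1000)+p[:3]
yaw=np.arctan2(s["orientation"][1][1],s["orientation"][0][1])
def res(p): return np.concatenate([(proj(f,W(p,P))[0]-un(q)) for P,q in ob]+[[50*(p[3]-yaw),2000*(p[2]-tcp[2]+.062)/4]])
r=least_squares(res,[*tcp[:2],tcp[2]-.062,yaw,0]); print("tcp",tcp,"yaw",yaw); print("gauge",r.x,np.round(r.fun,2).tolist())
L=lambda pts:[W(r.x,pts)]
ll=[]
for a,b in((-38,-22),(22,38)): ll+=L([[a,-11,0],[b,-11,0],[b,11,0],[a,11,0],[a,-11,0],[a,-11,38],[b,-11,38],[b,-11,0]])
t=np.linspace(0,6.283,40); ll+=L(np.c_[23*np.cos(t),0*t-9,80+23*np.sin(t)])
crop(f,240,150,100,120,6,"s6.png",ll)
E
python3 fit2.py
```

```text
tcp [ 0.57627156 -0.18091324  0.1482331 ] yaw 0.20824672677104641
gauge [ 0.57401093 -0.17819413  0.08623541  0.2075817   0.01748041] [-0.79, -0.08, 0.16, -0.41, 0.58, -0.06, -0.33, -0.19, 0.38, 0.73, -0.03, 0.0]
```

View pics/s6.png

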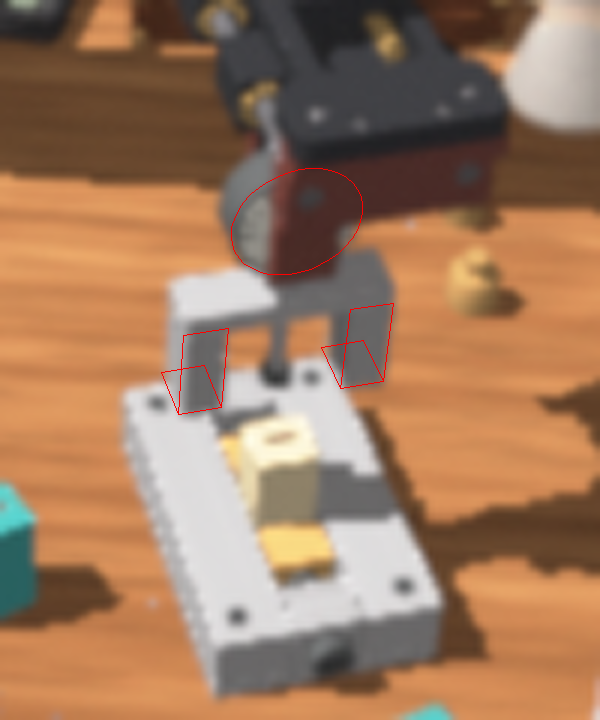

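Run:
```python
from h import *
rel([.579,-.182,.097],down(11.84-90))
```

```text
shift [0.0512, 0.0026, 0.0017] turn [0.0003, -0.0001, 0.0005] dist 0.05131721349123541
```

```bash
python3 -m crank '[0,0.0026,0.0015,0,0,0.0005,0.015,0.0026,0.0015,0,0,0.0005,0.03,0.0026,0.0015,0,0,0.0005,0.045,0.0026,0.0015,0,0,0.0005,0.0512,0.0026,0.0015,0,0,0.0005]';python3 -m crank '[0,0,0,0,0,0,0,0,0,0,0,0]'
python3 - <<'E'
from h import *
rel([.579,-.182,.091],down(11.84-90))
f=cams.grab_frame("side"); crop(f,240,150,100,120,6,"s7.png")
f=cams.grab_frame("wrist"); crop(f,0,0,512,384,1.2,"w7.png")
E
```

```text
clock: 5.78
eef_pos: [0.5789, -0.1832, 0.096]
orientation: [[-0.0, 0.979, 0.205], [0.001, 0.205, -0.979], [-1.0, -0.0, -0.001]]
ft_force: [0.9, 0.4, -0.6]
width: 0.0182
clock: 6.02
eef_pos: [0.5791, -0.1833, 0.0976]
orientation: [[0.0, 0.979, 0.205], [0.0, 0.205, -0.979], [-1.0, 0.0, -0.0]]
ft_force: [-0.3, 0.2, -0.7]
width: 0.0176
shift [0.0066, 0.0002, -0.0013] turn [-0.0, -0.0, -0.0] dist 0.006702336469220365
```

View pics/s7.png

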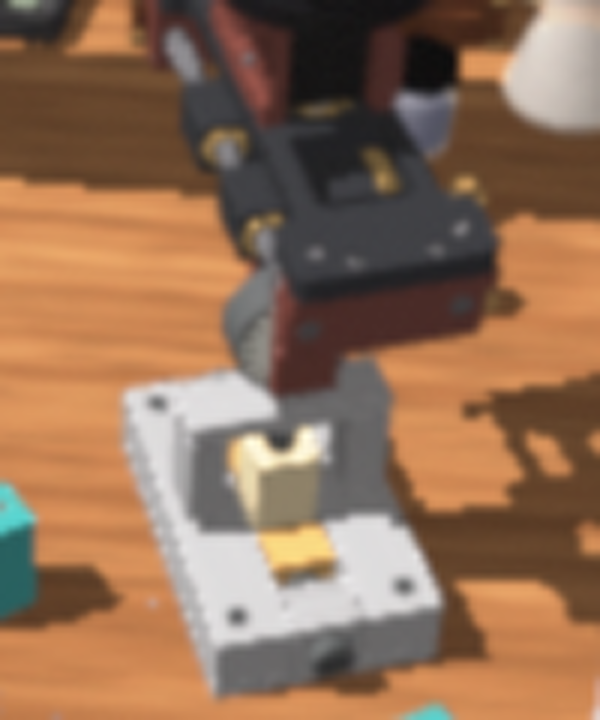

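View pics/w7.png

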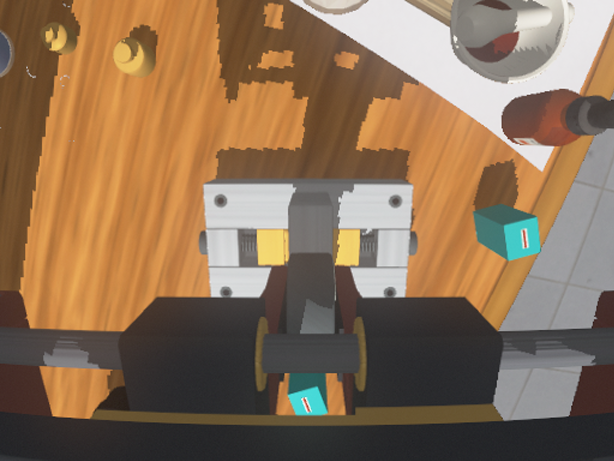

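The side view shows the plunger foot centred on the block top at (280,437), with the feet just above the rails. The wrist view shows the gauge centred at (311,230) over the holder. I'll lower the last few mm.

```bash
python3 -m crank '[0.002,0,-0.0006,0,0,0,0.004,0,-0.0006,0,0,0,0.0055,0,-0.0006,0,0,0,0.006,0,-0.0006,0,0,0,0.006,0,-0.0006,0,0,0]'
```

```text
clock: 6.75
eef_pos: [0.5792, -0.1828, 0.0918]
orientation: [[0.001, 0.979, 0.205], [-0.0, 0.205, -0.979], [-1.0, 0.001, 0.0]]
ft_force: [-2.1, -0.3, 4.4]
width: 0.0177
```

Contact made at the expected height (0.0918). I'll release so it stands on its own.

```bash
python3 -m crank '[0,0,0,0,0,0,0,0,0,0,0,0,0,0,0,0,0,0,0,0,0,0,0,0,0,0,0,0,0,0]' 34
python3 - <<'E'
from h import *
f=cams.grab_frame("side"); crop(f,240,150,100,120,6,"s8.png")
E
```

```text
clock: 7.38
eef_pos: [0.5792, -0.1828, 0.0914]
orientation: [[0.001, 0.979, 0.205], [0.0, 0.205, -0.979], [-1.0, 0.001, 0.0]]
ft_force: [-1.1, -0.9, -0.3]
width: 0.034
```

View pics/s8.png

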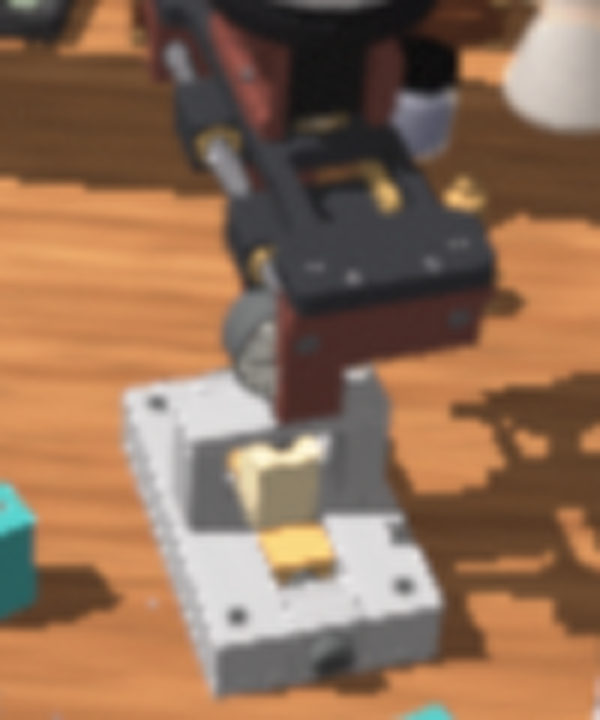

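Run:
```python
from h import *
f=cams.grab_frame("side")
def W(P): return R.from_euler("Z",.2066).apply(np.array(P)/1000)+[.5775,-.1825,.03]
ll=[]
for a,b in((-38,-22),(22,38)): ll+=[W([[a,-11,0],[b,-11,0],[b,11,0],[a,11,0],[a,-11,0],[a,-11,38],[b,-11,38],[b,-11,0]])]
t=np.linspace(0,6.283,40); ll+=[W(np.c_[23*np.cos(t),0*t-9,80+23*np.sin(t)])]
crop(f,250,180,80,80,9,"s9.png",ll)
```

```text
(no output)
```

View pics/s9.png

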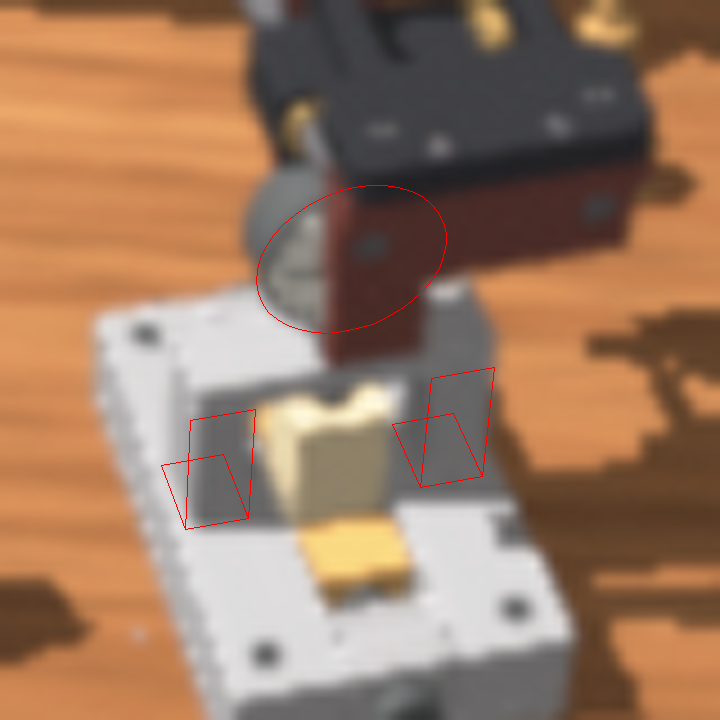

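The side view shows the gauge standing on both rails, with the dial matching the predicted outline at about (300,260). The plunger is at (325,395) on the block top, and the arm force is near zero. I'll regrip and lift it off.

```bash
python3 -m crank '[0,0,0,0,0,0,0,0,0,0,0,0,0,0,0,0,0,0,0,0,0,0,0,0]' 0 && python3 -m crank '[-0.02,0,0,0,0,0,-0.045,0,0,0,0,0,-0.07,0,0,0,0,0,-0.07,0,0,0,0,0]'
python3 - <<'E'
from h import *
G=np.load("G.npy"); rel([G[0],G[1],.11],down(np.degrees(G[2])-90))
f=cams.grab_frame("side"); crop(f,240,130,100,130,6,"s10.png")
E
```

```text
clock: 7.98
eef_pos: [0.5791, -0.1828, 0.0914]
orientation: [[0.001, 0.979, 0.205], [0.0, 0.205, -0.979], [-1.0, 0.001, 0.0]]
ft_force: [-0.2, 0.5, 0.6]
width: 0.0177
clock: 8.48
eef_pos: [0.5806, -0.1832, 0.1642]
orientation: [[0.005, 0.979, 0.205], [-0.001, 0.205, -0.979], [-1.0, 0.005, 0.002]]
ft_force: [-0.5, 0.9, -2.5]
width: 0.0182
shift [0.0537, 0.0148, -0.2272] turn [-0.0103, 0.0004, -0.0008] dist 0.23388734338758188
```

View pics/s10.png

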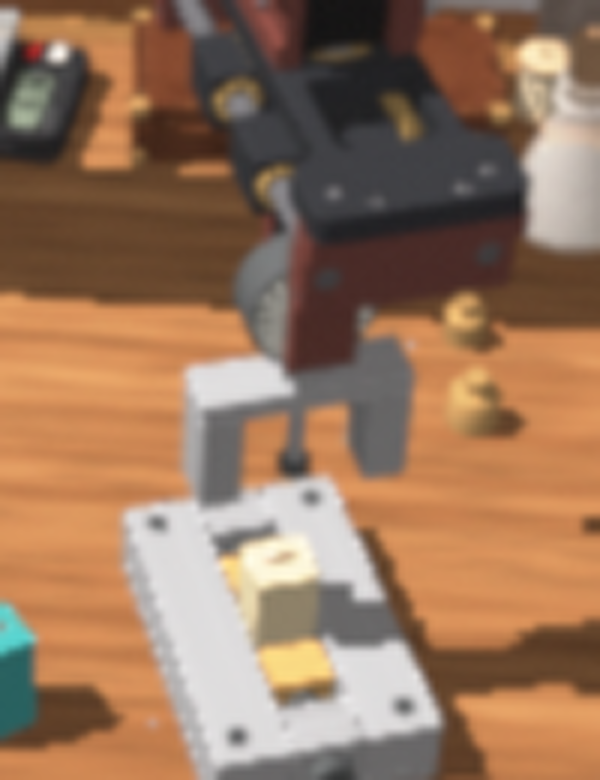

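The gauge is lifted, and the holder and block at (275,590) are unchanged. I'll carry it back to its original spot.

```bash
python3 -m crank '[0.01,0.004,-0.06,-0.003,0,0,0.02,0.008,-0.12,-0.006,0,0,0.035,0.012,-0.18,-0.0103,0,0,0.0537,0.0148,-0.2272,-0.0103,0,0,0.0537,0.0148,-0.2272,-0.0103,0,0]' && python3 -m crank '[0,0,0,0,0,0,0,0,0,0,0,0]'
python3 - <<'E'
from h import *
G=np.load("G.npy"); rel([G[0],G[1],.0645],down(np.degrees(G[2])-90))
E
```

```text
clock: 9.15
eef_pos: [0.5443, 0.0454, 0.1053]
orientation: [[-0.005, 0.962, 0.272], [0.0, 0.272, -0.962], [-1.0, -0.004, -0.001]]
ft_force: [-0.8, -0.3, -3.3]
width: 0.0178
clock: 9.4
eef_pos: [0.5475, 0.0416, 0.1079]
orientation: [[0.001, 0.964, 0.267], [-0.0, 0.267, -0.964], [-1.0, 0.001, 0.0]]
ft_force: [0.2, -0.7, -2.7]
width: 0.018
shift [0.0434, 0.0013, -0.0001] turn [-0.0002, 0.0001, -0.0002] dist 0.04341757570297012
```

```bash
python3 -m crank '[0.02,0,0,0,0,0,0.036,0,0,0,0,0,0.042,0,0,0,0,0,0.044,0,0,0,0,0,0.046,0,0,0,0,0]' && python3 -m crank '[0.001,0,0,0,0,0,0.001,0,0,0,0,0]'
```

```text
clock: 10.02
eef_pos: [0.5475, 0.0426, 0.062]
orientation: [[0.001, 0.963, 0.268], [0.0, 0.268, -0.963], [-1.0, 0.001, 0.0]]
ft_force: [0.3, -0.5, -2.0]
width: 0.018
clock: 10.28
eef_pos: [0.5474, 0.0427, 0.0614]
orientation: [[0.001, 0.963, 0.268], [0.0, 0.268, -0.963], [-1.0, 0.001, 0.0]]
ft_force: [-0.8, -0.1, 3.2]
width: 0.0179
```

Desk contact at z=0.0614. I'll release and rise.

```bash
python3 -m crank '[0,0,0,0,0,0,0,0,0,0,0,0,0,0,0,0,0,0]' 46 && python3 -m crank '[-0.04,0,0,0,0,0,-0.09,0,0,0,0,0,-0.12,0,0,0,0,0,-0.12,0,0,0,0,0]'
python3 - <<'E'
from h import *
f=cams.grab_frame("side"); crop(f,220,120,120,140,5,"s11.png")
f=cams.grab_frame("top"); crop(f,240,140,110,80,7,"t11.png")
rel([.5779,-.182,.18],down(11.84-90))
E
```

```text
clock: 10.65
eef_pos: [0.5471, 0.0427, 0.0608]
orientation: [[0.001, 0.963, 0.268], [0.0, 0.268, -0.963], [-1.0, 0.001, 0.0]]
ft_force: [0.5, 0.4, -0.8]
width: 0.0432
clock: 11.15
eef_pos: [0.5486, 0.0428, 0.1831]
orientation: [[0.006, 0.963, 0.268], [0.0, 0.268, -0.963], [-1.0, 0.006, 0.001]]
ft_force: [-0.1, -0.8, 0.4]
width: 0.0459
shift [0.0003, -0.03, 0.2248] turn [0.0103, 0.0, -0.0] dist 0.22679689415540985
```

View pics/s11.png

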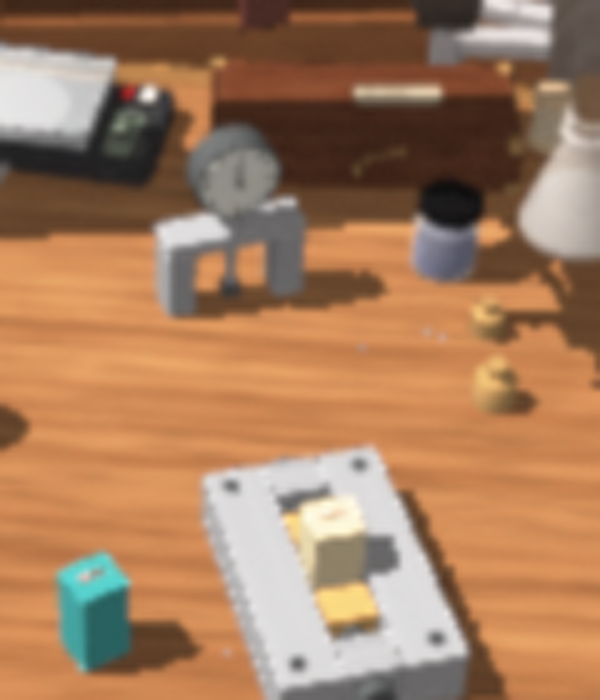

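View pics/t11.png

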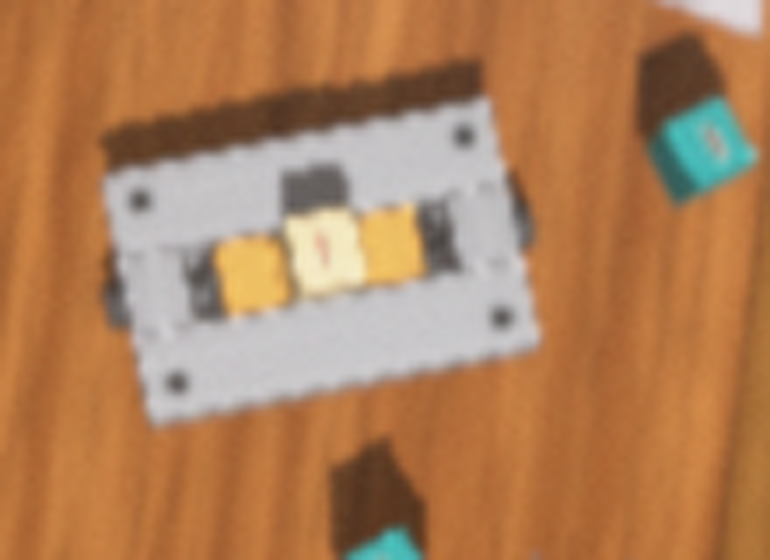

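The gauge stands upright at its old spot (235,240 in the crop). The holder outline is at the same pixels as before. Next I'll move over the block.

```bash
python3 -m crank '[0,-0.008,0.06,0.0103,0,0,0,-0.016,0.12,0.0103,0,0,0,-0.024,0.18,0.0103,0,0,0,-0.03,0.2248,0.0103,0,0,0,-0.03,0.2248,0.0103,0,0]' && python3 -m crank '[0.03,0,0,0,0,0,0.06,0,0,0,0,0,0.06,0,0,0,0,0,0.06,0,0,0,0,0]'
python3 - <<'E'
from h import *
rel([.5779,-.182,.06],down(11.84-90))
f=cams.grab_frame("wrist"); crop(f,0,0,512,384,1.5,"w12.png")
def W(P): return R.from_euler("Z",.2066).apply(np.array(P)/1000)+[.5777,-.182,0]
for P in([0,0,58.5],[0,66,30],[0,-66,30],[0,11,58.5],[0,-11,58.5]): print(P,proj(f,W(P))*1.5)
E
```

```text
clock: 11.88
eef_pos: [0.5775, -0.1846, 0.1786]
orientation: [[-0.002, 0.98, 0.201], [0.001, 0.201, -0.98], [-1.0, -0.002, -0.001]]
ft_force: [0.1, 1.0, -0.3]
width: 0.0461
clock: 12.38
eef_pos: [0.5784, -0.1812, 0.1209]
orientation: [[0.0, 0.979, 0.206], [0.0, 0.206, -0.979], [-1.0, 0.0, -0.0]]
ft_force: [-0.4, -0.6, -0.3]
width: 0.0459
shift [0.0609, -0.0007, 0.0006] turn [0.0001, -0.0, -0.0] dist 0.060902910975394735
[0, 0, 58.5] [[388.8066544  312.29765731]]
[0, 66, 30] [[272.7729015  297.42224715]]
[0, -66, 30] [[504.66451673 297.84013217]]
[0, 11, 58.5] [[367.09744356 312.25503131]]
[0, -11, 58.5] [[410.51502646 312.33294461]]
```

View pics/w12.png

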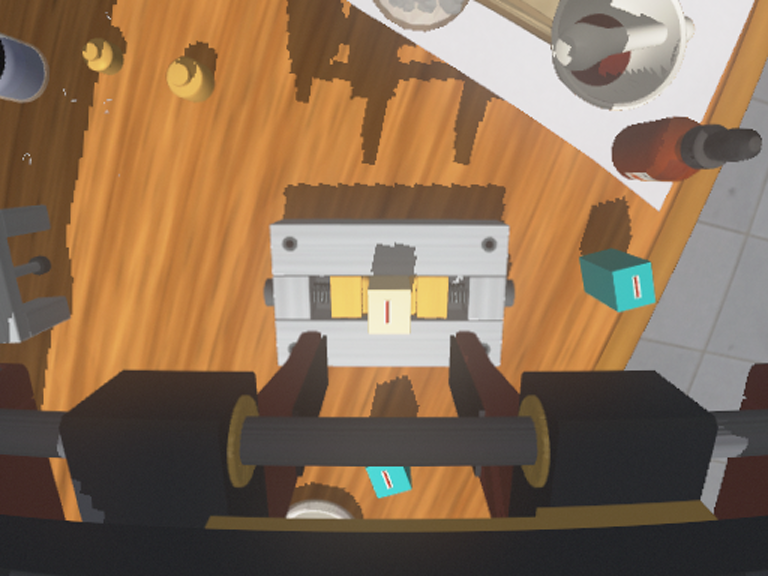

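The wrist view shows the cream block top at (389,312), where I predicted it and centred between the fingertips (327 and 450). I'll descend to z≈0.037.

```bash
python3 -m crank '[0.03,-0.0007,0.0004,0,0,0,0.06,-0.0007,0.0004,0,0,0,0.078,-0.0007,0.0004,0,0,0,0.083,-0.0007,0.0004,0,0,0,0.083,-0.0007,0.0004,0,0,0]'
python3 - <<'E'
from h import *
rel([.5779,-.182,.037],down(11.84-90))
f=cams.grab_frame("side"); crop(f,240,150,100,120,6,"s13.png")
E
```

```text
clock: 13.05
eef_pos: [0.5783, -0.1826, 0.0383]
orientation: [[0.001, 0.979, 0.205], [-0.0, 0.205, -0.979], [-1.0, 0.001, 0.0]]
ft_force: [-0.1, 0.9, -0.8]
width: 0.0461
shift [0.0013, -0.0002, -0.0007] turn [-0.0, 0.0001, -0.0002] dist 0.0014879246410362396
```

View pics/s13.png

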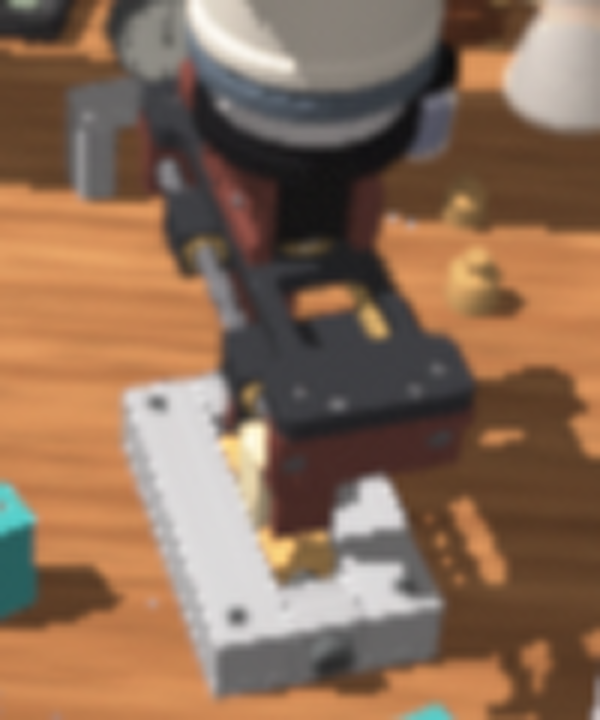

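The fingertip at about (300,530) is just above the jaw tops, with the block between the fingers. I'll close.

```bash
python3 -m crank '[0.001,0,-0.0004,0,0,0,0.001,0,-0.0004,0,0,0,0.001,0,-0.0004,0,0,0,0.001,0,-0.0004,0,0,0,0.001,0,-0.0004,0,0,0]' 0
cat > rock.py <<'E'
# python3 rock.py  a_deg:h_mm ...  -> rows from nominal current (a0,h0 first arg)
import sys
from h import *
p0=np.array(np.load("p0.npy")); R0=np.load("R0.npy"); N=np.array([p0[0],p0[1],.021])
hx=np.array([np.cos(.2066),np.sin(.2066),0])
def pose(a,h):
    Q=R.from_rotvec(np.radians(a)*hx).as_matrix(); return N+Q@(p0-N+[0,0,h/1000]),Q@R0
P=[tuple(map(float,s.split(":"))) for s in sys.argv[1:]]
pc,Rc=pose(*P[0])
for a,h in P[1:]:
    p,Q=pose(a,h); sh=Rc.T@(p-pc); tu=R.from_matrix(Rc.T@Q).as_rotvec()/(2*np.pi)
    print(a,h,",".join(f"{v:.4f}" for v in [*sh,*tu]))
s=observe(); 
a_meas=np.degrees((R.from_matrix(np.array(s["orientation"])@R0.T).as_rotvec())@hx); print("measured a",a_meas,"ft",s["ft_force"],"w",s["width"])
p,Q=pose(*P[0]); print("meas-nominal mm",((np.array(s["eef_pos"])-p)*1000).round(2))
E
python3 - <<'E'
from h import *
s=observe(); np.save("p0.npy",s["eef_pos"]); np.save("R0.npy",s["orientation"])
E
python3 rock.py 0:0 -2:.3 -4:.6 -6:.9 -8:1.2 -8:1.2
```

```text
clock: 13.72
eef_pos: [0.5779, -0.1822, 0.0371]
orientation: [[0.001, 0.979, 0.205], [-0.0, 0.205, -0.979], [-1.0, 0.001, 0.0]]
ft_force: [-1.2, 0.5, 5.1]
width: 0.0217
-2.0 0.3 -0.0003,0.0000,-0.0006,-0.0000,-0.0056,0.0000
-4.0 0.6 -0.0006,0.0000,-0.0012,-0.0000,-0.0111,0.0000
-6.0 0.9 -0.0008,0.0000,-0.0018,-0.0000,-0.0167,0.0000
-8.0 1.2 -0.0010,0.0000,-0.0024,-0.0000,-0.0222,0.0000
-8.0 1.2 -0.0010,0.0000,-0.0024,-0.0000,-0.0222,0.0000
measured a 0.0 ft [-1.16003571  0.51236555  5.10890329] w 0.021727404049641012
meas-nominal mm [0. 0. 0.]
```

```bash
python3 -m crank '[-0.0002,0,-0.0003,0,-0.0028,0,-0.0003,0,-0.0006,0,-0.0056,0,-0.0005,0,-0.0009,0,-0.0083,0,-0.0006,0,-0.0012,0,-0.0111,0,-0.0006,0,-0.0012,0,-0.0111,0]' ; python3 rock.py -4:.6 -5:.75 -6:.9 -7:1.05 -8:1.2
```

```text
clock: 14.35
eef_pos: [0.5775, -0.1806, 0.0372]
orientation: [[0.015, 0.979, 0.205], [-0.068, 0.206, -0.976], [-0.998, 0.001, 0.07]]
ft_force: [2.1, 0.6, -3.7]
width: 0.022
-5.0 0.75 -0.0001,0.0000,-0.0003,-0.0000,-0.0028,0.0000
-6.0 0.9 -0.0003,0.0000,-0.0006,-0.0000,-0.0056,0.0000
-7.0 1.05 -0.0004,0.0000,-0.0009,-0.0000,-0.0083,0.0000
-8.0 1.2 -0.0006,0.0000,-0.0012,-0.0000,-0.0111,0.0000
measured a -4.002925161724934 ft [ 2.08790262  0.58546147 -3.66040861] w 0.021958546371833084
meas-nominal mm [-0.19  0.47 -0.47]
```

```bash
python3 -m crank '[-0.0002,0,-0.0003,0,-0.0028,0,-0.0003,0,-0.0006,0,-0.0056,0,-0.0005,0,-0.0009,0,-0.0083,0,-0.0006,0,-0.0012,0,-0.0111,0,-0.0006,0,-0.0012,0,-0.0111,0]' ; python3 rock.py -8:1.2 -4:1.9 0:2.5 4:3.1 8:3.7 8:3.7
python3 - <<'E'
from h import *
f=cams.grab_frame("side"); crop(f,250,180,80,80,8,"s14.png")
f=cams.grab_frame("wrist"); crop(f,150,150,220,130,3.5,"w14.png")
E
```

```text
clock: 14.98
eef_pos: [0.5772, -0.1794, 0.0379]
orientation: [[0.029, 0.979, 0.204], [-0.136, 0.206, -0.969], [-0.99, 0.001, 0.139]]
ft_force: [1.8, 0.1, -4.0]
width: 0.0221
-4.0 1.9 -0.0007,0.0000,0.0013,0.0000,0.0111,-0.0000
0.0 2.5 -0.0011,0.0000,0.0026,0.0000,0.0222,-0.0000
4.0 3.1 -0.0015,0.0000,0.0040,0.0000,0.0333,-0.0000
8.0 3.7 -0.0017,0.0000,0.0055,0.0000,0.0444,-0.0000
8.0 3.7 -0.0017,0.0000,0.0055,0.0000,0.0444,-0.0000
measured a -8.002660994960033 ft [ 1.762445    0.08050934 -4.03311024] w 0.022123934058801035
meas-nominal mm [-0.22  0.38 -0.24]
```

View pics/s14.png

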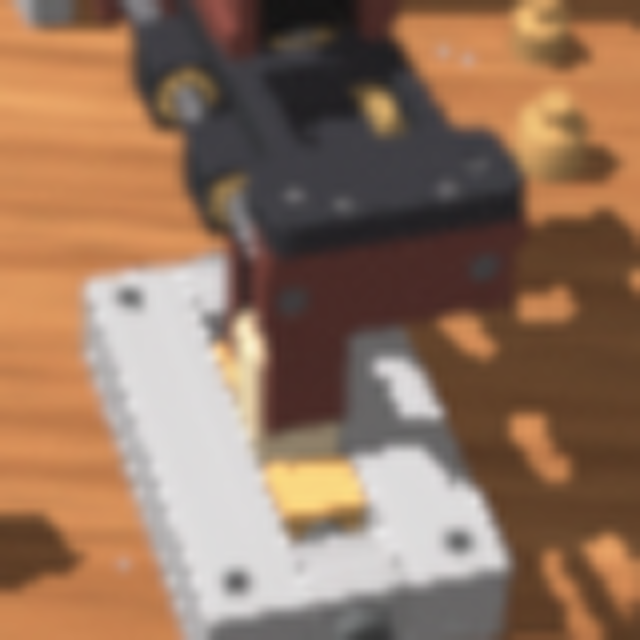

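View pics/w14.png

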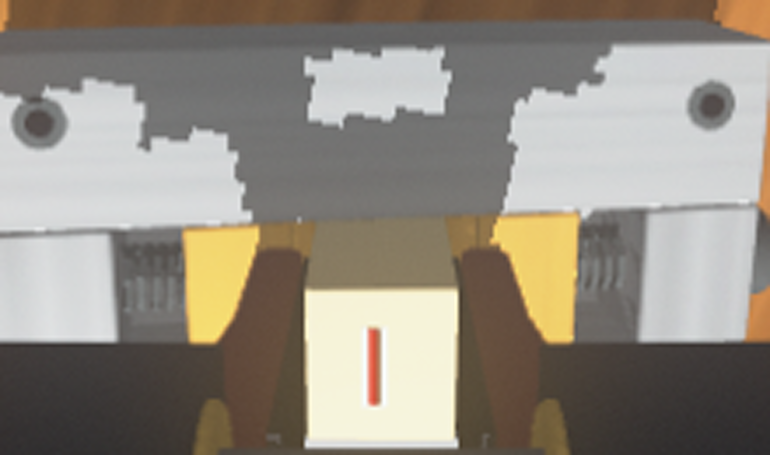

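The wrist view shows the block leaning along with the fingers (its sides run parallel to them), and the holder is flat with small forces. The rocking works, so I'll swing the other way.

```bash
python3 -m crank '[-0.0004,0,0.0006,0,0.0056,0,-0.0007,0,0.0013,0,0.0111,0,-0.0009,0,0.0019,0,0.0167,0,-0.0011,0,0.0026,0,0.0222,0]' ; python3 rock.py 0:2.5 2:2.8 4:3.1 6:3.4 8:3.7 8:3.7
```

```text
clock: 15.58
eef_pos: [0.5776, -0.1822, 0.0393]
orientation: [[0.0, 0.979, 0.205], [0.001, 0.205, -0.979], [-1.0, 0.001, -0.001]]
ft_force: [1.3, 0.4, -2.4]
width: 0.022
2.0 2.8 -0.0003,0.0000,0.0007,0.0000,0.0056,-0.0000
4.0 3.1 -0.0006,0.0000,0.0013,0.0000,0.0111,-0.0000
6.0 3.4 -0.0008,0.0000,0.0020,0.0000,0.0167,-0.0000
8.0 3.7 -0.0010,0.0000,0.0028,0.0000,0.0222,-0.0000
8.0 3.7 -0.0010,0.0000,0.0028,0.0000,0.0222,-0.0000
measured a 0.08111573600572655 ft [ 1.3469082   0.43165542 -2.38906941] w 0.02198270917003231
meas-nominal mm [-0.25 -0.07 -0.25]
```

```bash
python3 -m crank '[-0.0003,0,0.0007,0,0.0056,0,-0.0006,0,0.0013,0,0.0111,0,-0.0008,0,0.002,0,0.0167,0,-0.001,0,0.0028,0,0.0222,0,-0.001,0,0.0028,0,0.0222,0]' ; python3 rock.py 8:3.7 6:4 4:4.3 2:4.6 0:4.9; python3 rock.py 0:4.9 -2:5.2 -4:5.5 -6:5.8 -8:6.1
python3 - <<'E'
from h import *
f=cams.grab_frame("side"); crop(f,250,180,80,80,8,"s15.png")
f=cams.grab_frame("wrist"); crop(f,150,150,220,130,3.5,"w15.png")
E
```

```text
clock: 16.2
eef_pos: [0.5784, -0.1854, 0.0407]
orientation: [[-0.028, 0.979, 0.202], [0.137, 0.204, -0.969], [-0.99, 0.001, -0.139]]
ft_force: [0.4, 1.7, 4.0]
width: 0.0216
6.0 4.0 -0.0003,0.0000,-0.0007,-0.0000,-0.0056,0.0000
4.0 4.3 -0.0006,0.0000,-0.0014,-0.0000,-0.0111,0.0000
2.0 4.6 -0.0008,0.0000,-0.0022,-0.0000,-0.0167,0.0000
0.0 4.9 -0.0010,0.0000,-0.0029,-0.0000,-0.0222,0.0000
measured a 8.023393295347248 ft [0.44923781 1.70188407 3.95878631] w 0.021582279417441057
meas-nominal mm [-0.1  -0.57  0.1 ]
-2.0 5.2 -0.0003,0.0000,-0.0007,-0.0000,-0.0056,0.0000
-4.0 5.5 -0.0005,0.0000,-0.0015,-0.0000,-0.0111,0.0000
-6.0 5.8 -0.0008,0.0000,-0.0023,-0.0000,-0.0167,0.0000
-8.0 6.1 -0.0010,0.0000,-0.0031,-0.0000,-0.0222,0.0000
measured a 8.023393295347248 ft [0.44923781 1.70188407 3.95878631] w 0.021582279417441057
meas-nominal mm [ 0.46 -3.27 -1.29]
```

View pics/s15.png

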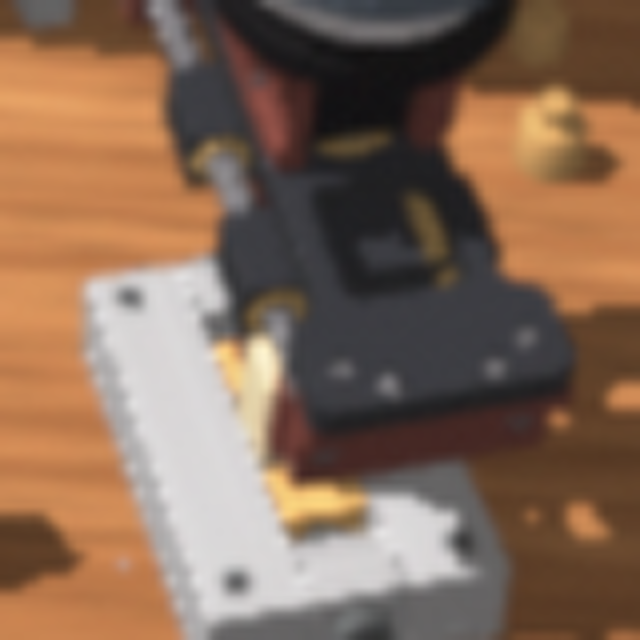

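View pics/w15.png

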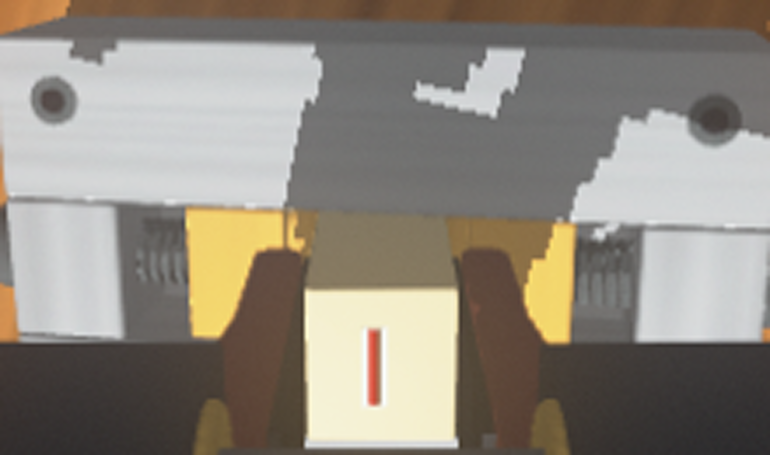

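The block hasn't moved in the grip: its stripe is at (373,365) in both wrist views. The holder's outline is unchanged. I'll swing back.

```bash
python3 -m crank '[-0.0003,0,-0.0007,0,-0.0056,0,-0.0006,0,-0.0014,0,-0.0111,0,-0.0008,0,-0.0022,0,-0.0167,0,-0.001,0,-0.0029,0,-0.0222,0]' && python3 -m crank '[-0.0003,0,-0.0007,0,-0.0056,0,-0.0005,0,-0.0015,0,-0.0111,0,-0.0008,0,-0.0023,0,-0.0167,0,-0.001,0,-0.0031,0,-0.0222,0,-0.001,0,-0.0031,0,-0.0222,0]'; python3 rock.py -8:6.1 -6:6.4 -4:6.7 -2:7.0 0:7.3; python3 rock.py 0:7.3 2:7.6 4:7.9 6:8.2 8:8.5
```

```text
clock: 16.8
eef_pos: [0.5776, -0.1819, 0.0418]
orientation: [[0.001, 0.979, 0.205], [-0.001, 0.205, -0.979], [-1.0, 0.001, 0.002]]
ft_force: [0.4, 0.5, -0.8]
width: 0.0217
clock: 17.42
eef_pos: [0.5769, -0.1785, 0.0429]
orientation: [[0.029, 0.978, 0.204], [-0.136, 0.206, -0.969], [-0.99, 0.0, 0.139]]
ft_force: [-0.1, -0.7, 0.5]
width: 0.0219
-6.0 6.4 -0.0003,0.0000,0.0008,0.0000,0.0056,-0.0000
-4.0 6.7 -0.0005,0.0000,0.0016,0.0000,0.0111,-0.0000
-2.0 7.0 -0.0008,0.0000,0.0024,0.0000,0.0167,-0.0000
0.0 7.3 -0.0010,0.0000,0.0033,0.0000,0.0222,-0.0000
measured a -7.98805360528228 ft [-0.11700001 -0.71671832  0.52684227] w 0.021906802953501447
meas-nominal mm [-0.42  0.62 -0.12]
2.0 7.6 -0.0003,0.0000,0.0008,0.0000,0.0056,-0.0000
4.0 7.9 -0.0005,0.0000,0.0017,0.0000,0.0111,-0.0000
6.0 8.2 -0.0008,0.0000,0.0025,0.0000,0.0167,-0.0000
8.0 8.5 -0.0010,0.0000,0.0034,0.0000,0.0222,-0.0000
measured a -7.98805360528228 ft [-0.11700001 -0.71671832  0.52684227] w 0.021906802953501447
meas-nominal mm [-1.05  3.64 -1.53]
```

```bash
python3 -m crank '[-0.0003,0,0.0008,0,0.0056,0,-0.0005,0,0.0016,0,0.0111,0,-0.0008,0,0.0024,0,0.0167,0,-0.001,0,0.0033,0,0.0222,0]' && python3 -m crank '[-0.0003,0,0.0008,0,0.0056,0,-0.0005,0,0.0017,0,0.0111,0,-0.0008,0,0.0025,0,0.0167,0,-0.001,0,0.0034,0,0.0222,0,-0.001,0,0.0034,0,0.0222,0]'; python3 rock.py 8:8.5 6:8.8 4:9.1 2:9.4 0:9.7; python3 rock.py 0:9.7 -2:10 -4:10.3 -6:10.6 -8:10.9
python3 - <<'E'
from h import *
f=cams.grab_frame("wrist"); crop(f,150,150,220,130,3.5,"w16.png")
f=cams.grab_frame("top"); crop(f,240,140,110,80,7,"t16.png")
E
```

```text
clock: 17.92
eef_pos: [0.5776, -0.1822, 0.0442]
orientation: [[0.0, 0.979, 0.205], [0.002, 0.205, -0.979], [-1.0, 0.001, -0.002]]
ft_force: [-0.1, 0.8, 0.6]
width: 0.0218
clock: 18.55
eef_pos: [0.5784, -0.186, 0.0456]
orientation: [[-0.028, 0.979, 0.202], [0.138, 0.204, -0.969], [-0.99, 0.001, -0.14]]
ft_force: [-1.5, 1.5, 6.2]
width: 0.0217
6.0 8.8 -0.0003,0.0000,-0.0009,-0.0000,-0.0056,0.0000
4.0 9.1 -0.0005,0.0000,-0.0018,-0.0000,-0.0111,0.0000
2.0 9.4 -0.0008,0.0000,-0.0027,-0.0000,-0.0167,0.0000
0.0 9.7 -0.0010,0.0000,-0.0036,-0.0000,-0.0222,0.0000
measured a 8.087839459574154 ft [-1.47491794  1.54047515  6.15423486] w 0.021721087197479703
meas-nominal mm [-0.17 -0.49  0.24]
-2.0 10.0 -0.0003,0.0000,-0.0009,-0.0000,-0.0056,0.0000
-4.0 10.3 -0.0005,0.0000,-0.0018,-0.0000,-0.0111,0.0000
-6.0 10.6 -0.0008,0.0000,-0.0028,-0.0000,-0.0167,0.0000
-8.0 10.9 -0.0009,0.0000,-0.0038,-0.0000,-0.0222,0.0000
measured a 8.087839459574154 ft [-1.47491794  1.54047515  6.15423486] w 0.021721087197479703
meas-nominal mm [ 0.53 -3.84 -1.2 ]
```

View pics/w16.png

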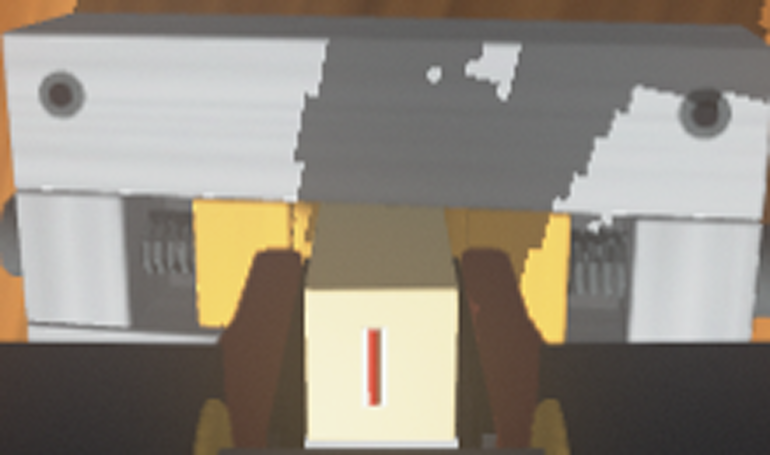

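The block is still fixed in the grip and is rising: the holder face recedes evenly in the wrist view. I'll continue.

```bash
python3 -m crank '[-0.0003,0,-0.0009,0,-0.0056,0,-0.0005,0,-0.0018,0,-0.0111,0,-0.0008,0,-0.0027,0,-0.0167,0,-0.001,0,-0.0036,0,-0.0222,0]' && python3 -m crank '[-0.0003,0,-0.0009,0,-0.0056,0,-0.0005,0,-0.0018,0,-0.0111,0,-0.0008,0,-0.0028,0,-0.0167,0,-0.001,0,-0.0038,0,-0.0222,0,-0.001,0,-0.0038,0,-0.0222,0]'; python3 rock.py -8:10.9 -6:11.2 -4:11.5 -2:11.8 0:12.1; python3 rock.py 0:12.1 2:12.4 4:12.7 6:13 8:13.3
```

```text
clock: 19.15
eef_pos: [0.5776, -0.1821, 0.0468]
orientation: [[0.001, 0.979, 0.205], [-0.0, 0.205, -0.979], [-1.0, 0.001, 0.0]]
ft_force: [0.3, -0.1, 0.4]
width: 0.022
clock: 19.77
eef_pos: [0.577, -0.1788, 0.0483]
orientation: [[0.029, 0.978, 0.204], [-0.137, 0.206, -0.969], [-0.99, 0.0, 0.14]]
ft_force: [-1.0, -1.9, 6.0]
width: 0.0218
-6.0 11.2 -0.0003,0.0000,0.0010,0.0000,0.0056,-0.0000
-4.0 11.5 -0.0005,0.0000,0.0019,0.0000,0.0111,-0.0000
-2.0 11.8 -0.0007,0.0000,0.0029,0.0000,0.0167,-0.0000
0.0 12.1 -0.0009,0.0000,0.0039,0.0000,0.0222,-0.0000
measured a -8.052772490055096 ft [-1.01495344 -1.88843908  6.02242883] w 0.02177676586235319
meas-nominal mm [-0.1  -0.27  0.54]
2.0 12.4 -0.0003,0.0000,0.0010,0.0000,0.0056,-0.0000
4.0 12.7 -0.0005,0.0000,0.0020,0.0000,0.0111,-0.0000
6.0 13.0 -0.0007,0.0000,0.0030,0.0000,0.0167,-0.0000
8.0 13.3 -0.0009,0.0000,0.0041,0.0000,0.0222,-0.0000
measured a -8.052772490055096 ft [-1.01495344 -1.88843908  6.02242883] w 0.02177676586235319
meas-nominal mm [-0.87  3.4  -0.92]
```

```bash
python3 -m crank '[-0.0003,0,0.001,0,0.0056,0,-0.0005,0,0.0019,0,0.0111,0,-0.0008,0,0.0029,0,0.0167,0,-0.001,0,0.0039,0,0.0222,0]' && python3 -m crank '[-0.0003,0,0.001,0,0.0056,0,-0.0005,0,0.002,0,0.0111,0,-0.0008,0,0.003,0,0.0167,0,-0.001,0,0.0041,0,0.0222,0,-0.001,0,0.0041,0,0.0222,0]'; python3 rock.py 8:13.3 6:13.6 4:13.9 2:14.2 0:14.5; python3 rock.py 0:14.5 -2:14.8 -4:15.1 -6:15.4 -8:15.7
python3 - <<'E'
from h import *
f=cams.grab_frame("wrist"); crop(f,150,150,220,130,3.5,"w17.png")
f=cams.grab_frame("side"); crop(f,250,180,80,80,8,"s17.png")
E
```

```text
clock: 20.27
eef_pos: [0.5778, -0.1821, 0.05]
orientation: [[0.001, 0.979, 0.205], [0.002, 0.205, -0.979], [-1.0, 0.001, -0.002]]
ft_force: [-2.5, 1.5, 8.8]
width: 0.0221
clock: 20.9
eef_pos: [0.5785, -0.1856, 0.0511]
orientation: [[-0.028, 0.979, 0.202], [0.139, 0.204, -0.969], [-0.99, 0.001, -0.142]]
ft_force: [-0.8, 4.6, 10.3]
width: 0.0216
6.0 13.6 -0.0003,0.0000,-0.0010,-0.0000,-0.0056,0.0000
4.0 13.9 -0.0005,0.0000,-0.0021,-0.0000,-0.0111,0.0000
2.0 14.2 -0.0007,0.0000,-0.0032,-0.0000,-0.0167,0.0000
0.0 14.5 -0.0009,0.0000,-0.0043,-0.0000,-0.0222,0.0000
measured a 8.175213766630296 ft [-0.84502624  4.55262206 10.2916159 ] w 0.021604850477030646
meas-nominal mm [-0.23  0.56  0.98]
-2.0 14.8 -0.0003,0.0000,-0.0011,-0.0000,-0.0056,0.0000
-4.0 15.1 -0.0005,0.0000,-0.0022,-0.0000,-0.0111,0.0000
-6.0 15.4 -0.0007,0.0000,-0.0033,-0.0000,-0.0167,0.0000
-8.0 15.7 -0.0009,0.0000,-0.0044,-0.0000,-0.0222,0.0000
measured a 8.175213766630296 ft [-0.84502624  4.55262206 10.2916159 ] w 0.021604850477030646
meas-nominal mm [ 0.61 -3.45 -0.51]
```

View pics/w17.png

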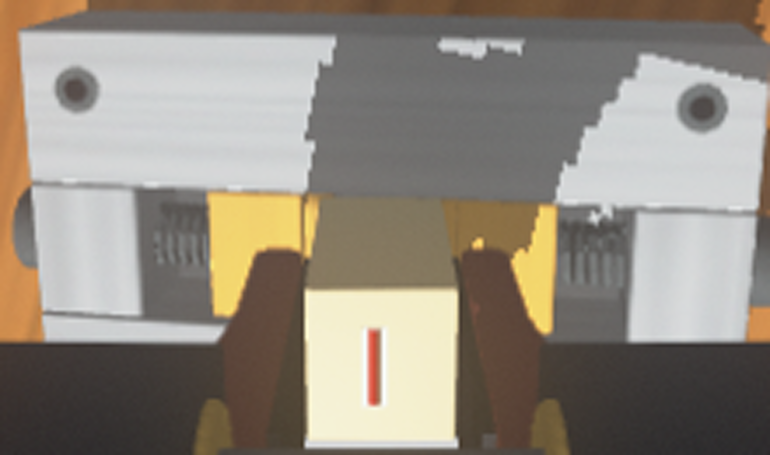

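View pics/s17.png

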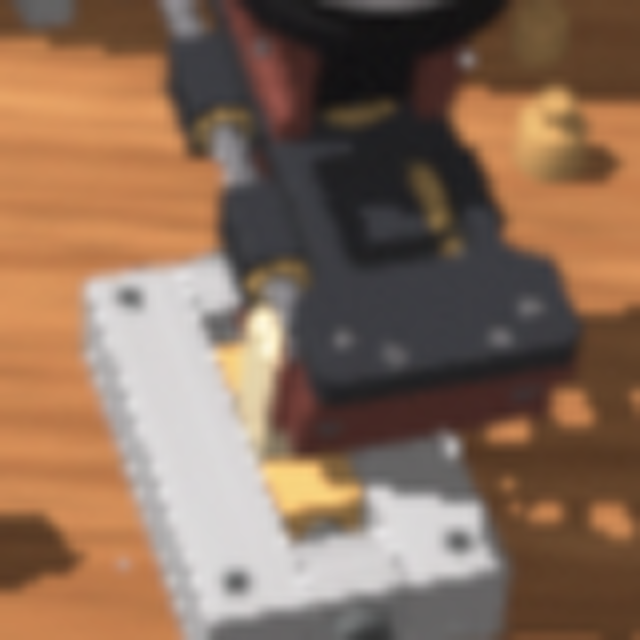

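Force is now upward (+10 N): the noses are pushing on the block's lower edge, so it is nearly free. I'll swing back while raising.

```bash
python3 -m crank '[-0.0003,0,-0.001,0,-0.0056,0,-0.0006,0,-0.0021,0,-0.0111,0,-0.0008,0,-0.0032,0,-0.0167,0,-0.001,0,-0.0043,0,-0.0222,0,-0.001,0,-0.0043,0,-0.0222,0]'; python3 rock.py 0:14.5 -2:14.8 -4:15.1 -6:15.4 -8:15.7
```

```text
clock: 21.62
eef_pos: [0.5773, -0.1815, 0.0515]
orientation: [[-0.0, 0.979, 0.206], [0.001, 0.206, -0.979], [-1.0, -0.0, -0.001]]
ft_force: [0.1, -0.4, -1.1]
width: 0.0219
-2.0 14.8 -0.0003,0.0000,-0.0011,-0.0000,-0.0056,0.0000
-4.0 15.1 -0.0005,0.0000,-0.0022,-0.0000,-0.0111,0.0000
-6.0 15.4 -0.0007,0.0000,-0.0033,-0.0000,-0.0167,0.0000
-8.0 15.7 -0.0009,0.0000,-0.0044,-0.0000,-0.0222,0.0000
measured a 0.06775116822083548 ft [ 0.13530787 -0.44976213 -1.08429722] w 0.021905974303231414
meas-nominal mm [-0.63  0.68 -0.03]
```

```bash
python3 -m crank '[-0.0003,0,-0.0011,0,-0.0056,0,-0.0005,0,-0.0022,0,-0.0111,0,-0.0008,0,-0.0033,0,-0.0167,0,-0.001,0,-0.0044,0,-0.0222,0,-0.001,0,-0.0044,0,-0.0222,0]'; python3 rock.py -8:15.7 -6:16 -4:16.3 -2:16.6 0:16.9
```

```text
clock: 22.25
eef_pos: [0.5766, -0.1776, 0.0526]
orientation: [[0.028, 0.979, 0.204], [-0.135, 0.206, -0.969], [-0.99, -0.0, 0.138]]
ft_force: [0.3, 0.3, -0.1]
width: 0.0217
-6.0 16.0 -0.0003,0.0000,0.0011,0.0000,0.0056,-0.0000
-4.0 16.3 -0.0005,0.0000,0.0023,0.0000,0.0111,-0.0000
-2.0 16.6 -0.0007,0.0000,0.0034,0.0000,0.0167,-0.0000
0.0 16.9 -0.0009,0.0000,0.0046,0.0000,0.0222,-0.0000
measured a -7.929996205597783 ft [ 0.326532    0.27807574 -0.075258  ] w 0.021672828066010234
meas-nominal mm [-0.37  0.2   0.14]
```

Forces are near zero, so it is free. I'll bring it upright and lift slowly.

```bash
python3 -m crank '[-0.0003,0,0.0011,0,0.0056,0,-0.0006,0,0.0023,0,0.0111,0,-0.0008,0,0.0034,0,0.0167,0,-0.001,0,0.0046,0,0.0222,0,-0.001,0,0.0046,0,0.0222,0]'; python3 -m crank '[-0.001,0,0,0,0,0,-0.002,0,0,0,0,0,-0.003,0,0,0,0,0]'
```

```text
clock: 22.88
eef_pos: [0.5779, -0.1831, 0.0544]
orientation: [[0.001, 0.979, 0.204], [0.001, 0.204, -0.979], [-1.0, 0.001, -0.001]]
ft_force: [0.2, 0.6, -0.5]
width: 0.022
clock: 23.25
eef_pos: [0.5777, -0.1818, 0.0575]
orientation: [[0.001, 0.979, 0.205], [0.0, 0.205, -0.979], [-1.0, 0.001, 0.0]]
ft_force: [0.5, 0.3, -0.7]
width: 0.0215
```

```bash
python3 -m crank '[-0.004,0,0,0,0,0,-0.009,0,0,0,0,0,-0.014,0,0,0,0,0,-0.017,0,0,0,0,0,-0.017,0,0,0,0,0]';python3 -m crank '[0,0,0,0,0,0,0,0,0,0,0,0,0,0,0,0,0,0]'
python3 - <<'E'
from h import *
s=observe(); print(s["joint_velocities"],s["ft_force"])
f=cams.grab_frame("side"); crop(f,190,100,150,175,4,"s18.png")
crop(f,250,170,80,90,8,"s18b.png")
f=cams.grab_frame("wrist"); crop(f,0,0,512,384,1.2,"w18.png")
f=cams.grab_frame("top"); crop(f,100,80,270,210,2.9,"t18.png")
E
```

```text
clock: 23.88
eef_pos: [0.5779, -0.1822, 0.0748]
orientation: [[0.001, 0.979, 0.205], [-0.0, 0.205, -0.979], [-1.0, 0.001, 0.0]]
ft_force: [-0.1, -0.5, -0.4]
width: 0.0219
clock: 24.25
eef_pos: [0.5776, -0.1821, 0.0742]
orientation: [[0.0, 0.979, 0.205], [0.0, 0.205, -0.979], [-1.0, 0.0, -0.0]]
ft_force: [0.5, -0.6, 0.5]
width: 0.0215
[-0.00066265  0.00118355 -0.00056392 -0.00012453 -0.00066002 -0.00021089] [ 0.45337621 -0.57209775  0.48514193]
```

View pics/s18.png

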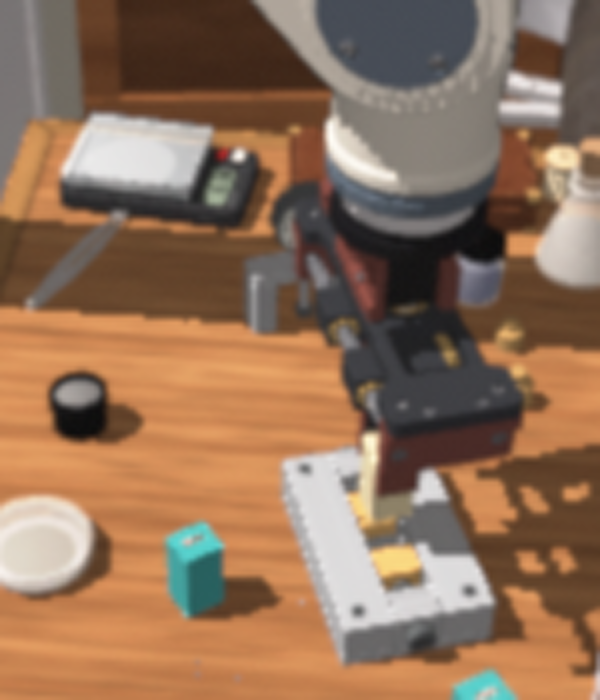

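View pics/s18b.png

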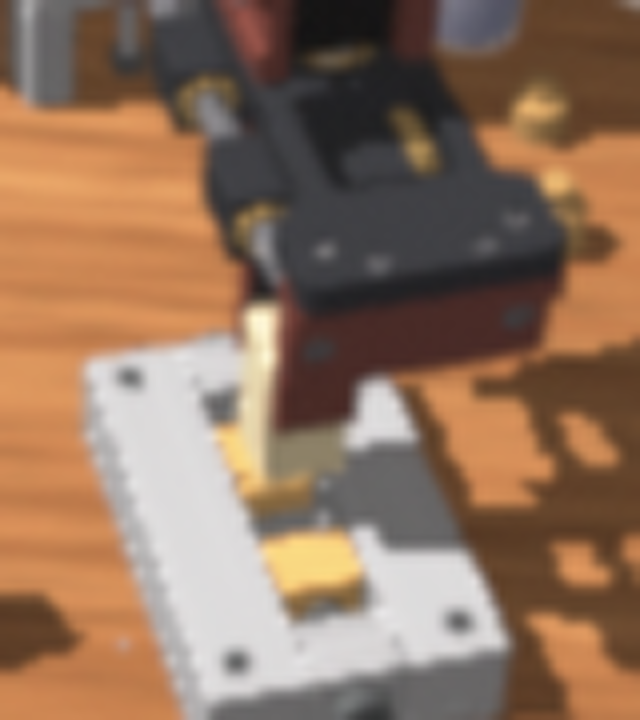

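View pics/w18.png

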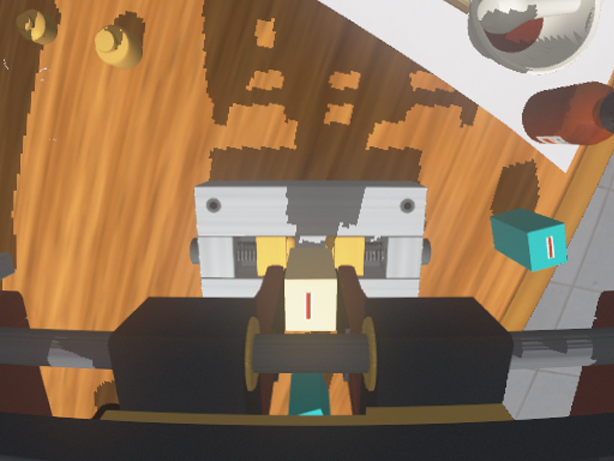

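View pics/t18.png

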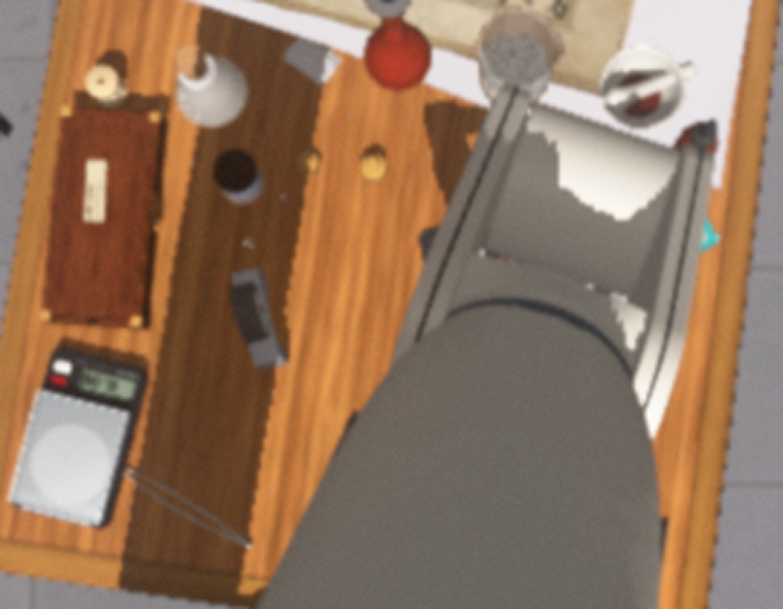

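The block is clear and upright in the fingers, bottom edge at about (270,478)–(340,465) in the crop. The jaws are closed in and the gauge and bystanders are in place. I'll check the underside height and then hand in.

Run:
```python
from h import *
f=cams.grab_frame("side")
for z in(44,48,52):
    P=R.from_euler("Z",.2066).apply(np.array([[-12,-11,z],[12,-11,z]])/1000)+[.5777,-.182,0]
    print(z,((proj(f,P)-[250,170]+.5)*8).round(0).tolist())
hp=R.from_euler("Z",.2066).apply(np.array([[42,-66,30],[-42,66,30]])/1000)+[.5775,-.1828,0]
print(((proj(f,hp)-[250,170]+.5)*8).round().tolist())
```

```text
44 [[259.0, 497.0], [343.0, 482.0]]
48 [[259.0, 487.0], [344.0, 472.0]]
52 [[260.0, 477.0], [345.0, 462.0]]
[[510.0, 649.0], [80.0, 362.0]]
```

Run:
```python
from cell import order,observe
print(observe()["clock"],observe()["width"]); print(order.sign_off())
```

```text
24.45 0.02171104027348304
the job is handed in; nothing more can be done
None
```

The job is handed in at 24.5 s, with the block gripped upright and still just above the holder; no verdict was reported.

**What I did**
- **Gauge:** I set it across the holder with both feet on the rails and the plunger on the block, and released it so it stood alone for about 1 s. Then I stood it back upright on its original spot.
- **Block:** I gripped it across its y faces and rocked it ±8° over about seven swings, raising it slower than 11 mm × angle. I lifted it straight only once the forces had dropped to near zero.

**Last checks**
- **Block height:** the underside is about 47–51 mm above the desk (17–21 mm above the holder's top face), upright. Finger opening is 21.7 mm and the joints are still.
- **Holder:** it is at its starting position in the images and lies flat.
- **Gauge and bystanders:** the gauge is upright on the desk. The jar, weights, loupe and dish look undisturbed; the last two showed in the side view only, because the arm hid them from the top.

**Uncertain or in disagreement**
- I inferred the plunger reading from the contact height (0.0918 m against 0.0618 + 0.030 expected) and the picture; the joint value itself could not be read.
- While the gauge stood on the holder, its right foot appeared about 2 px lower than my overlay. I took that for shadow.

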